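# Load a wall-lamp bracket on the drilling jig

## Robot

A 6-joint arm with a two-finger parallel gripper is mounted at the origin on the work surface. World frame = base frame: x ahead of the robot, y to its left, z up, the work surface at z = 0. Lengths are in m, angles in degrees, forces in N, time in s.
With the tool pointing down it reaches from about 0.25 to 0.725 m from the base axis. Payload 9.7 kg.
Tool frame: the origin (TCP) lies at the very end of the fingers, on their centre line; the grasp point (between the pads) lies 19 mm behind it; y points along the fingers, x is the direction in which the jaws open and shut, and the axes are right-handed (so a half turn about y gives the same grasp; the last joint's range is limited). The gripper opens to 85 mm and grips with 20 to 120 N. Pads are 22 mm wide; open, the fingers measure 114 mm over their backs; the gripper's body (76 mm by 85 mm) begins 54 mm behind the grasp point. The pads swing forward as they close: fully open they stand 13 mm farther back than shut.
Start: joints at [-77.063, 4.979, 10.078, 95.1, 0, 90], TCP at [0.123, -0.536, 0.231] pointing down, gripper open.
Joint ranges: [-179.16, 179.16], [-48.56, 103.87], [-65.8, 70.77], [-126.05, 130.52], [-82.76, 87.17], [-180, 180]. Speed limits (degrees/s): [127.2, 127.2, 147.25, 180, 180, 180].

## Interface

Orientations are given as [roll, pitch, yaw] about the fixed x, y, z axes, in that order (R = Rz(yaw) Ry(pitch) Rx(roll)).
In Python, from workcell import bot gives the robot as it stands.
- The arm moves only by the shell command python3 -m jog 'ROWS' [FORCE]. ROWS is JSON, a list of rows, each an object with "rotation": the turn, a rotation vector about the world's x, y, z in degrees, a list of three; "travel": the shift along the world's x, y, z in mm, a list of three; "jaw": the gripper command: -1 is shut, 1 is fully open, values between are in proportion. In form: [{"rotation": [rx, ry, rz], "travel": [x, y, z], "jaw": jaw}, ...]. A call has 1 to 8 rows; each row shifts and turns the commanded pose from where the row before left it; what a row does not reach is not made up. A row lasts 1/8 s, in which the tool goes at most 62.5 mm and 10.7 degrees, less where a joint would pass 70% of its speed; a pose out of reach is approached as far as the arm can. A call with a gripper value outside its range is refused whole. The fingers move at their own pace and stop on an object; FORCE is the grip in N (left out, the last holds). Time passes only in rows, so rows that do not move let the fingers close. It gives the time, the measured TCP pose, the force and the opening at its end, in the units of the state.
- bot.get_obs(): the state, without advancing time (a new reading comes with each control period).
- bot.camera(name): name is "side" or "top" or "wrist"; returns the picture (400x640x3 uint8, red, green, blue); there is no depth.
- bot.camera_params(name): a dict with "K" (3x3 intrinsics, pixels), "dist_coeffs" ([k1, k2, p1, p2, k3] as OpenCV has them; the pictures are not rectified), "view" (4x4, takes a point from world to camera coordinates). Camera axes: x right, y up, looking along -z (the intrinsics and any distortion apply to the point x, -y, -z); pixel columns grow to the right and rows downward; lengths in m; the calibration is good to about 2 mm. A picture is of the moment at which its call begins: read the wrist's pose just before it. camera_params takes no time and is no camera call; for the wrist camera it gives the pose at the moment of the call.
- bot.job_done(): hands the job in, once; it reports no verdict.
Trained networks look in the newest picture that a camera, given by its name, has taken for a name from the list of things; names that differ only in an ending like _2 or _b are one class to them, and where a whole thing is asked for, a point or a joint stands for the part that bears it (a point fixed in the world has none). Each returns a list of dicts, best first, with "score" (0 to 1); they miss things now and then, are a little off and sometimes report something else, mostly with a low value. They report only what shows in the picture. A call takes as long as a camera call. They do not tell look-alikes from the thing itself.
- bot.recognise(camera, thing): "xy" ([column, row] in pixels, amid what is visible of it).
- bot.trace(camera, thing): "mask" (400x640 bool, what is visible of it) and "xy" ([column, row] in pixels, amid what is visible of it).
The state is a dict: "time": time; "q": joint angles; "qd": joint speeds; "joint_efforts": joint torques, N m; "ee_pos": TCP position; "tcp_rot": TCP orientation; "wrist_force": force on the tool from outside, world axes, zero at the start; "torque": the same for the moment, N m; "opening": finger opening in m.
Only numpy, scipy, OpenCV 4.12 (cv2) and the standard library are available. Lean on these libraries where they do the work, as an engineer would, in place of code of your own. Each camera call takes 0.05 s, during which the arm holds its last target.

## Task

Take the brass wall-lamp bracket that has the oblong eye (not the one with the small round hole) and load it on the steel drilling jig: tilt it so that its eye passes the wide T-head of the jig's stud, then lay it down level and flat on the jig with the locating pin up through its tail hole, so that the eye lies around the stem under the head and cannot lift off. Do not force it where it binds, let go of it once it is home, and leave everything else on the bench where it is.

Things in the scene. Friction and masses are not known exactly. Their poses are not given: they have to be found in the camera images.
- bracket: Loose brass flat bar 134 x 36 x 5 mm (x, y, z), about 0.22 kg, lying flat. Origin: centre of its underside; z up, x towards the nose with the oblong eye (see eye, tail_hole). An upright lug to grip stands on it, centred at x=-8, y=0 mm: 30 mm along x, 10 mm thick along y, its top 40 mm above the underside.
- eye (a point): Centre of the bracket's oblong eye at underside level, 45 mm towards +x from its origin; axes as the bracket's. The eye goes through the bar, 28 mm along x by 16 mm along y (inner faces at bracket x=+31 and +59 mm); the nose bar beyond it is 8 mm wide, the rails beside it 10 mm.
- nose (a point): Middle of the eye's nose-side inner face, at underside level: 14 mm towards +x from point eye; axes as the bracket's.
- tail_hole (a point): Centre of the bracket's tail hole at underside level, at bracket x=-52 mm; axes as the bracket's. Square hole, 12 x 12 mm, right through.
- jig: Drilling jig fixed to the bench: dark steel base 160 x 84 x 20 mm (x, y, z). Origin: centre of its underside on the bench; z up, x from pin to T-stud. The bracket lies on its top face, 20 mm up, its x axis along the jig's x. Middle of the stud's slot at x=+48.5 mm, pin at x=-48.5 mm, both at y=0.
- slot (a point): Middle of the black slot, on the jig's top face; axes as the jig's. A T-stud is clamped somewhere within 8 mm of it along x (not reported: see or feel it). Stem 8 mm thick; head, centred on it, 36 mm along x, 10 along y, 5 thick, underside 14 mm up. Tilt about 40 degrees: nose bar down past the head's +x end and under, back (-x) to the stem, then swing the tail down.
- pin (a point): Foot of the locating pin's axis on the jig's top face; axes as the jig's. Fixed pin 8 mm in diameter, 10 mm tall, its top 4 mm tapering to a 3 mm tip. Bracket loaded: point tail_hole lies here and point eye at point slot, wherever the stem stands in the eye.
- other_bracket: A bracket of the same outline, lug and tail hole, but with a 13 mm round hole instead of the oblong eye: leave it. Origin: centre of its underside, x towards the round hole.
- bell_cup: Solid brass bell-shaped lamp cup, 84 mm in diameter, 64 mm tall; origin under its centre. Bystander.
- collar: Brass ring, 40 mm across, 14 mm tall; origin under its centre. Bystander.
- screwdriver: Screwdriver with a black handle lying on the bench. Bystander.
- polish_tin: Tin 66 mm in diameter, 110 mm tall; origin under its centre. Bystander.
- ceiling_cup: Open brass bowl 100 mm across, 50 mm tall; origin under its centre. Bystander.
- rosette: Brass disc 44 mm across, 8 mm thick; origin under its centre. Bystander.
Things that resemble listed ones, but are neither listed nor needed, are in the scene too. Leave any red look-alike of the bracket alone.

How it is judged (in metres and radians):
On the way:
1. with the bracket still tilted, the nose bar of its eye is down below the level of the stud's head, beyond the stem (angle between bracket's own z axis and vertical above 0.2 rad and y of nose in the frame of slot between -0.008 and 0.008 m and x of nose in the frame of slot between -0.005 and 0.026 m and z of nose in the frame of slot below 0.011 m and x of eye in the frame of slot below 0.016 m), for 0.05 s.
At the end, for the whole second after the job is handed in: The bracket lies at rest, flat on the jig (within 3 mm of its face at both ends and within 0.05 rad of level), the eye around the stem under the stud's head, its centre within 5 mm lengthways and 6 mm sideways of the slot's middle, the tail hole over the pin within 4 mm (x of eye in the frame of slot between -0.005 and 0.005 m and y of eye in the frame of slot between -0.006 and 0.006 m and z of eye in the frame of slot between -0.003 and 0.003 m and horizontal distance between tail_hole and pin below 0.004 m and z of tail_hole in the frame of pin between -0.003 and 0.003 m and angle between bracket's own z axis and vertical below 0.05 rad and linear speed of bracket below 0.01 m/s); the robot touches nothing.
It fails at once if the bracket was forced against the jig with more than 40 N (contact force between bracket and jig above 40 N).
It fails at once if a bystander or the other bracket was moved by more than 25 mm (distance of any of other_bracket, bell_cup, collar, screwdriver, polish_tin, ceiling_cup, rosette from where it was at the start of the episode above 0.025 m).
It also fails if it takes over 54 s, if anything falls off the work surface, if the arm or the gripper's body presses on something with over 40 N, if the wrist force passes 120 N, or if a joint passes its speed limit or range.

## Working session

There is one attempt and no reset: what is moved stays moved. The work goes in short steps, Python scripts to look and compute and a shell command to move; the robot and the scene stay as the last step left them, time stands still between calls to the robot, and variables do not carry over. Pictures are saved under pics/ and viewed, and the job is handed in when it is done.

```bash
ls -la; mkdir -p pics
cat > look.py <<'E'
from workcell import bot
import numpy as np, cv2
def snap(cam,name):
    im=bot.camera(cam); cv2.imwrite(f'pics/{name}.png',im[:,:,::-1]); return im
def ray(cam,px,P=None):
    P=P or bot.camera_params(cam)
    K=np.array(P['K']);d=np.array(P['dist_coeffs']);V=np.array(P['view'])
    u=cv2.undistortPoints(np.array([[px]],float),K,d)[0,0]
    dc=np.array([u[0],-u[1],-1.]);R=V[:3,:3];o=-R.T@V[:3,3]
    return o,R.T@dc
def onz(cam,px,z,P=None):
    o,d=ray(cam,px,P); return o+d*(z-o[2])/d[2]
def proj(cam,X,P=None):
    P=P or bot.camera_params(cam)
    K=np.array(P['K']);d=np.array(P['dist_coeffs']);V=np.array(P['view'])
    X=np.atleast_2d(X); c=X@V[:3,:3].T+V[:3,3]; c=c*[1,-1,-1]
    return cv2.projectPoints(c.reshape(-1,1,3),np.zeros(3),np.zeros(3),K,d)[0].reshape(-1,2)
E
python3 - <<'E'
from look import *
np.set_printoptions(precision=4,suppress=True)
for c in ['top','side','wrist']:
    snap(c,c+'0'); P=bot.camera_params(c)
    V=np.array(P['view']);print(c,np.array(P['K']).round(1).tolist(),P['dist_coeffs'],(-V[:3,:3].T@V[:3,3]),V[:3,:3].round(3).tolist())
for c in ['top','side']:
    for t in ['bracket','other_bracket','jig','eye','tail_hole','slot','pin']:
        print(c,t,[(np.round(r['xy'],1).tolist(),round(r['score'],2)) for r in bot.recognise(c,t)][:4])
print(bot.get_obs())
E
```

```text
total 12
drwxr-xr-x  3 agent agent 4096 Dec  6 17:03 .
drwxr-xr-x 23 root  root  4096 Dec  6 17:03 ..
drwxr-xr-x  2 agent agent 4096 Dec  6 17:03 pics
top [[499.0, 0.0, 317.0], [0.0, 499.0, 203.8], [0.0, 0.0, 1.0]] [-0.139  0.     0.     0.     0.   ] [ 0.4238 -0.012   1.2993] [[0.02, -1.0, -0.012], [0.993, 0.018, 0.115], [-0.115, -0.014, 0.993]]
side [[458.2, 0.0, 313.9], [0.0, 458.2, 198.5], [0.0, 0.0, 1.0]] [-0.0957  0.      0.      0.      0.    ] [0.4632 0.9011 0.8987] [[-0.992, -0.125, 0.011], [0.092, -0.672, 0.735], [-0.085, 0.73, 0.678]]
wrist [[329.5, 0.0, 317.2], [0.0, 329.5, 201.0], [0.0, 0.0, 1.0]] [0.0212 0.     0.     0.     0.    ] [ 0.1958 -0.5196  0.3735] [[0.223, -0.975, 0.0], [0.933, 0.213, -0.289], [0.282, 0.065, 0.957]]
top bracket [([350.1, 287.6], 0.88), ([406.2, 257.9], 0.85), ([458.6, 272.8], 0.76)]
top other_bracket [([413.1, 189.8], 0.61)]
top jig [([253.9, 210.4], 0.72), ([487.9, 212.5], 0.4), ([150.0, 212.7], 0.28)]
top eye [([407.2, 256.5], 0.75), ([351.1, 290.4], 0.73), ([458.2, 273.0], 0.6)]
top tail_hole [([409.8, 255.4], 0.71), ([352.7, 290.5], 0.6),
[... 309 characters left out ...]
eye [([364.3, 166.8], 0.93), ([391.4, 203.9], 0.7), ([382.1, 141.9], 0.57)]
side tail_hole [([393.2, 201.4], 0.68), ([378.0, 139.9], 0.6), ([365.5, 164.9], 0.59)]
side slot [([311.3, 256.9], 0.67)]
side pin [([314.1, 260.2], 0.77)]
{'time': 0.85, 'q': array([-77.0619,   4.9782,  10.079 ,  95.1012,   0.0007,  90.0004]), 'qd': array([ 0.0246, -0.0524, -0.0257, -0.047 , -0.0173, -0.0374]), 'joint_efforts': array([  0.0003, -52.0072,  46.4855,   0.0012,   0.    ,   0.    ]), 'ee_pos': array([ 0.1231, -0.536 ,  0.2313]), 'tcp_rot': array([-89.9993,   0.0004, -77.0622]), 'wrist_force': array([-0.3765,  0.8179, -0.4863]), 'torque': array([-0.024 ,  0.0306,  0.0206]), 'opening': 0.08537005378568309}
```

View pics/top0.png

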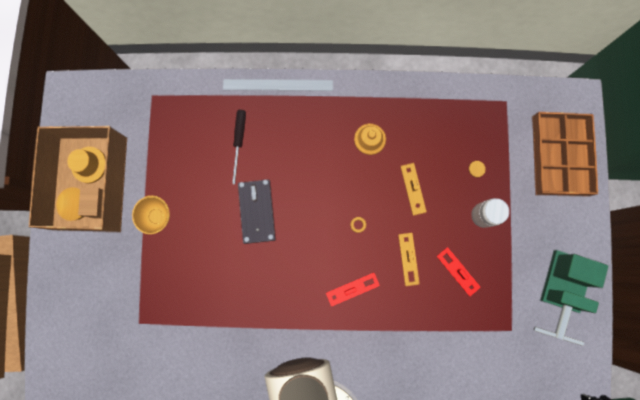

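View pics/side0.png

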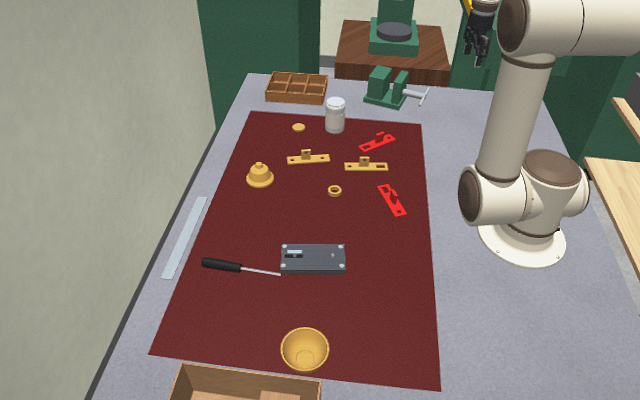

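The top view shows brass bars at about (413,190) and (409,258), red look-alikes at (353,290) and (459,272), and the jig at (256,211). I'll zoom in to tell the brass bars apart.

Run:
```python
import cv2,numpy as np
t=cv2.imread('pics/top0.png');s=cv2.imread('pics/side0.png')
a=cv2.resize(t[155:295,385:445],None,fx=4,fy=4,interpolation=cv2.INTER_CUBIC)
b=cv2.resize(t[170:250,225:290],None,fx=6,fy=6,interpolation=cv2.INTER_CUBIC)
c=np.zeros((600,800,3),np.uint8);c[:560,:240]=a;c[:480,260:650]=b
cv2.imwrite('pics/z1.png',c)
a=cv2.resize(s[140:180,280:400],None,fx=6,fy=6,interpolation=cv2.INTER_CUBIC)
b=cv2.resize(s[235:280,270:355],None,fx=7,fy=7,interpolation=cv2.INTER_CUBIC)
c=np.zeros((600,800,3),np.uint8);c[:240,:720]=a;c[260:575,:595]=b
cv2.imwrite('pics/z2.png',c)
```

```text
(no output)
```

View pics/z1.png

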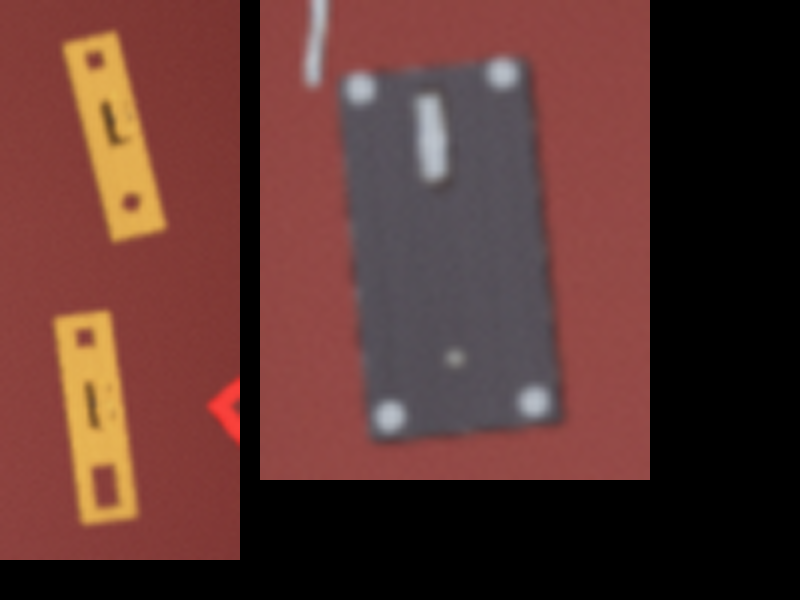

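View pics/z2.png

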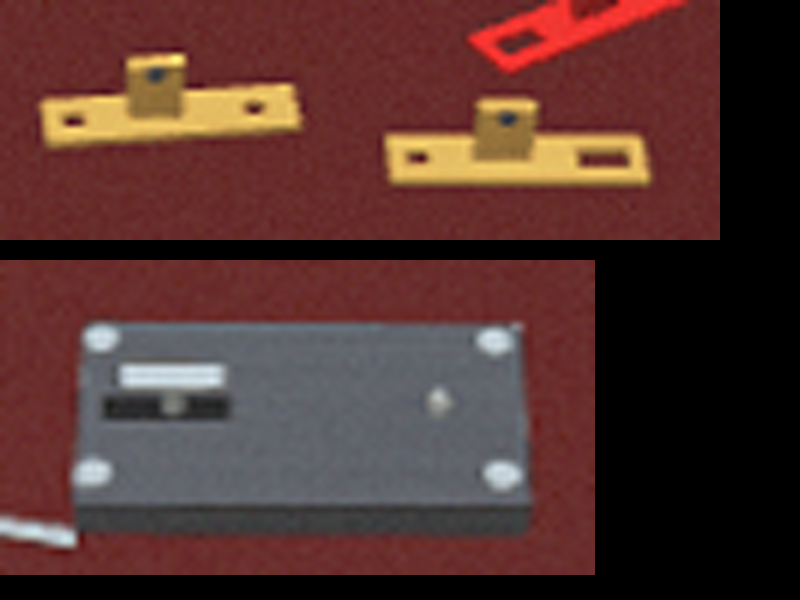

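The bracket to use is the lower brass bar, at top-view (409,258). Its oblong eye faces the robot. The jig's stud end points away from the robot. Next I'll measure positions.

Run:
```python
from look import *
np.set_printoptions(precision=4,suppress=True)
from scipy.optimize import least_squares
t=cv2.imread('pics/top0.png');s=cv2.imread('pics/side0.png')
# detected points of interest by hand, zoom->full
topz=lambda x,y:(385+x/4-0.4,155+y/4-0.4)
eye_t=topz(106,486);tail_t=topz(86,338)
sz=lambda x,y:(280+x/6-.4,140+y/6-.4)
eye_s=sz(603,158);tail_s=sz(417,157)
for n,a,b in (('eye',eye_t,eye_s),('tail',tail_t,tail_s)):
    print(n,onz('top',a,.004)[:2],onz('side',b,.004)[:2])
jt=lambda x,y:(225+(x-260)/6-.4,170+y/6-.4)
js=lambda x,y:(270+x/7-.4,235+(y-260)/7-.4)
print('jig screws top',[onz('top',jt(*p),.021)[:2] for p in ((359,88),(503,73),(389,416),(535,403))])
print('jig screws side',[onz('side',js(*p),.021)[:2] for p in ((92,472),(100,338),(503,474),(495,341))])
print('pin tip', onz('top',jt(455,358),.028)[:2],onz('side',js(439,400),.025)[:2])
print('head', [onz('top',jt(*p),.039)[:2] for p in ((428,97),(434,180))],[onz('side',js(*p),.039)[:2] for p in ((119,376),(225,376))])
print('slot', [onz('side',js(*p),.02)[:2] for p in ((103,408),(231,408))], 'stem', onz('side',js(173,404),.024)[:2])
print(bot.camera_params('top')['view'][:3] if 0 else '')
```

```text
eye [ 0.3903 -0.2408] [ 0.3883 -0.2386]
tail [ 0.4858 -0.2273] [ 0.4849 -0.2258]
jig screws top [array([0.6196, 0.2046]), array([0.6272, 0.142 ]), array([0.4778, 0.1864]), array([0.4847, 0.1238])]
jig screws side [array([0.6185, 0.2047]), array([0.6264, 0.1431]), array([0.4761, 0.1864]), array([0.4841, 0.1252])]
pin tip [0.5028 0.1578] [0.5014 0.1592]
head [array([0.6135, 0.1717]), array([0.5778, 0.1678])] [array([0.6133, 0.1752]), array([0.5764, 0.1702])]
slot [array([0.6198, 0.1747]), array([0.5747, 0.1685])] stem [0.5948 0.1728]
```

```bash
cat > plan.py <<'E'
import numpy as np, heapq, sys
xs=float(sys.argv[1]) if len(sys.argv)>1 else -3.
def rect(x0,x1,z0,z1): 
    return np.array([[x0,z0],[x1,z0],[x1,z1],[x0,z1]],float)
obst=[rect(xs-4,xs+4,0,14),rect(xs-18,xs+18,14,19),rect(-99,-95+2,0,8)]  # stem, head, pin approx handled below
stem=obst[0];head=obst[1]
parts=[rect(59-45,67-45,0,5),rect(-67-45,31-45,0,5)]
# eye-centred coordinates of bracket: eye at 0. tail part split around tail hole
parts=[rect(14,22,0,5),rect(-91,-14,0,5),rect(-112,-103,0,5),rect(-68,-38,5,40)]
pin=rect(-101,-93,0,8)
def tr(p,x,z,th):
    c,s=np.cos(th),np.sin(th)   # nose down by th
    return np.c_[x+c*p[:,0]+s*p[:,1], z-s*p[:,0]+c*p[:,1]]
def segd(p,a,b):
    t=np.clip(((p-a)@(b-a))/((b-a)@(b-a)),0,1);return np.linalg.norm(p-(a+t*(b-a)))
def dist(A,B):
    # SAT signed: if separated euclid dist else negative pen
    best=-1e9
    for P in (A,B):
        for i in range(4):
            e=P[(i+1)%4]-P[i];n=np.array([e[1],-e[0]])/np.linalg.norm(e)
            g=((B if P is A else A)@n).min()-(P@n).max()
            best=max(best,g)
    if best<=0:return best
    return min(min(segd(p,B[i],B[(i+1)%4]) for p in A for i in range(4)),min(segd(p,A[i],A[(i+1)%4]) for p in B for i in range(4)))
def clear(x,z,th):
    d=1e9
    for p in parts:
        q=tr(p,x,z,th)
        d=min(d,q[:,1].min()+ (0.0))
        for o in (stem,head,pin): d=min(d,dist(q,o))
    return d
if __name__=='__main__':
    import itertools
    X=np.arange(-8,34,1.);Z=np.arange(0,46,1.);T=np.radians(np.arange(0,56,2.5))
    C=np.array([[[clear(x,z,t) for t in T] for z in Z] for x in X])
    goal=(int(np.argmin(abs(X-0))),0,0)
    # widest-ish path: cost = step*(1+ 8*exp(-clear/1))
    start=None
    def ok(i):return C[i]>0.3
    # goal region: allow near-contact at z small & th small
    h=[(0,goal,None)];par={};
    while h:
        c,n,p=heapq.heappop(h)
        if n in par: continue
        par[n]=p
        if Z[n[1]]>=44 and X[n[0]]>=20 : start=n;break
        for d in itertools.product((-1,0,1),repeat=3):
            m=tuple(np.add(n,d))
            if d==(0,0,0) or min(m)<0 or m[0]>=len(X) or m[1]>=len(Z) or m[2]>=len(T) or m in par: continue
            free=C[m]>0.4 or (T[m[2]]<0.01 and C[m]>-0.01 and Z[m[1]]<4)or (Z[m[1]]<4 and C[m]>-0.01)
            if not free: continue
            heapq.heappush(h,(c+np.linalg.norm(d)*(1+30*np.exp(-max(C[m],0)/0.8)),m,n))
    n=start
    while n is not None:
        print(X[n[0]],Z[n[1]],round(np.degrees(T[n[2]]),1),round(C[n],2));n=par[n]
E
for x in -3 ; do echo xs $x; time python3 plan.py $x; done
```

```text
xs -3
real	9m8.478s
user	9m5.944s
sys	0m0.144s
```

```bash
cat > plan2.py <<'E'
import numpy as np, heapq, sys, itertools
xs=float(sys.argv[1]); marg=float(sys.argv[2])
rect=lambda x0,x1,z0,z1: np.array([[x0,z0],[x1,z0],[x1,z1],[x0,z1]],float)
obs=[rect(xs-4,xs+4,0,14),rect(xs-18,xs+18,14,19),rect(-101,-93,0,6),rect(-98.5,-95.5,6,10)]
parts=[rect(14,22,0,5),rect(-91,-14,0,5),rect(-112,-103,0,5),rect(-68,-38,5,40)]
X=np.arange(-18,36,1.);Z=np.arange(0,46,1.);T=np.radians(np.arange(0,56,2.))
x,z,t=np.meshgrid(X,Z,T,indexing='ij');c,s=np.cos(t),np.sin(t)
C=np.full(x.shape,1e9)
for p in parts:
    qx=np.stack([x+c*a+s*b for a,b in p]);qz=np.stack([z-s*a+c*b for a,b in p])
    C=np.minimum(C,qz.min(0))
    for o in obs:
        g=np.maximum.reduce([qx.min(0)-o[:,0].max(),o[:,0].min()-qx.max(0),qz.min(0)-o[:,1].max(),o[:,1].min()-qz.max(0)])
        # obstacle in part frame
        ux=np.stack([c*(a-x)-s*(b-z) for a,b in o]);uz=np.stack([s*(a-x)+c*(b-z) for a,b in o])
        g=np.maximum.reduce([g,ux.min(0)-p[:,0].max(),p[:,0].min()-ux.max(0),uz.min(0)-p[:,1].max(),p[:,1].min()-uz.max(0)])
        C=np.minimum(C,g)
goal=(int(np.argmin(abs(X))),0,0)
h=[(0,goal,None)];par={};start=None
while h:
    k,n,p=heapq.heappop(h)
    if n in par: continue
    par[n]=p
    if Z[n[1]]>=44 and X[n[0]]>=10 : start=n;break
    for d in itertools.product((-1,0,1),repeat=3):
        m=tuple(np.add(n,d))
        if d==(0,0,0) or min(m)<0 or any(a>=b for a,b in zip(m,C.shape)) or m in par: continue
        if not (C[m]>marg or (T[m[2]]<.06 and Z[m[1]]<5 and C[m]>-.01)): continue
        heapq.heappush(h,(k+np.linalg.norm(d)*(1+30*np.exp(-max(C[m],0)/0.8)),m,n))
n=start
while n is not None:
    print(*[round(float(v),2) for v in (X[n[0]],Z[n[1]],np.degrees(T[n[2]]),C[n])],sep='\t');n=par[n]
E
for x in -3 ; do for m in 1.8 1.4 1.0; do echo xs $x $m; timeout 100 python3 plan2.py $x $m|awk 'NR%2==0'; done; done
```

```text
xs -3 1.8
xs -3 1.4
xs -3 1.0
10.0	43.0	34.0	17.1
10.0	41.0	34.0	15.44
10.0	39.0	34.0	13.78
10.0	37.0	34.0	12.13
10.0	35.0	34.0	10.47
10.0	33.0	34.0	8.81
10.0	31.0	34.0	7.15
10.0	29.0	34.0	6.61
10.0	27.0	34.0	6.61
10.0	25.0	34.0	6.61
10.0	23.0	34.0	6.61
9.0	21.0	34.0	5.61
7.0	19.0	34.0	4.57
5.0	17.0	34.0	4.03
3.0	16.0	34.0	2.93
1.0	15.0	34.0	2.68
-1.0	15.0	34.0	2.68
-3.0	15.0	34.0	2.68
-5.0	15.0	34.0	2.68
-7.0	14.0	32.0	2.34
-9.0	14.0	28.0	1.57
-10.0	13.0	24.0	1.51
-10.0	12.0	20.0	1.27
-11.0	11.0	16.0	1.46
-11.0	9.0	12.0	1.69
-10.0	7.0	8.0	2.17
-9.0	5.0	6.0	2.7
-7.0	5.0	6.0	2.49
-5.0	5.0	6.0	2.28
-3.0	5.0	6.0	2.07
-1.0	4.0	4.0	2.47
0.0	2.0	0.0	2.0
0.0	0.0	0.0	0.0
```

```bash
python3 -m jog '[{"rotation":[0,0,-5.1],"travel":[30,30,0],"jaw":0.2},{"rotation":[0,0,0],"travel":[41,40,-5],"jaw":0.2},{"rotation":[0,0,0],"travel":[41,40,-10],"jaw":0.2},{"rotation":[0,0,0],"travel":[41,40,-10],"jaw":0.2},{"rotation":[-0.7,5,0],"travel":[41,40,-10],"jaw":0.2},{"rotation":[-0.7,5,0],"travel":[41,40,-15],"jaw":0.2},{"rotation":[-0.6,4.9,0],"travel":[41,40,-15],"jaw":0.2},{"rotation":[0,0,0],"travel":[37,32,-15],"jaw":0.2}]' 40
python3 - <<'E'
from look import *
np.set_printoptions(precision=4,suppress=True)
o=bot.get_obs();print(o['ee_pos'],o['tcp_rot'],o['q'],o['wrist_force'],o['opening'])
snap('wrist','w1')
E
```

```text
time: 1.85
ee_pos: [0.438, -0.2318, 0.15]
tcp_rot: [-105.2, 0.1, -82.0]
wrist_force: [0.9, -1.0, 0.6]
opening: 0.0513
[ 0.438  -0.2318  0.15  ] [-105.1632    0.0779  -82.0435] [-23.4374   9.6637   4.7442  98.1442  -7.7665 149.4864] [ 0.8974 -1.0421  0.598 ] 0.05125926063075962
```

View pics/w1.png

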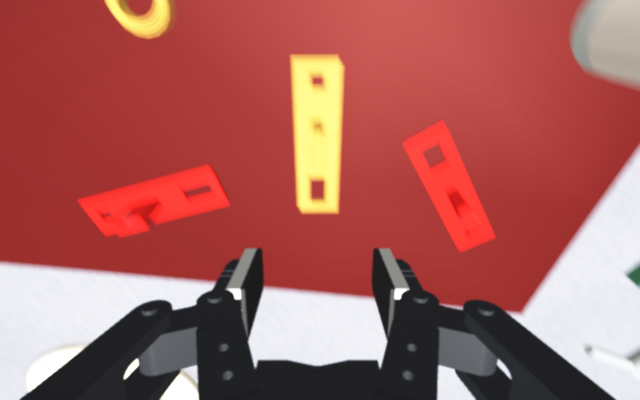

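The wrist view shows the brass bracket well aligned. The eye is at (317,189), the tail hole at (318,81) and the bar's edges at columns 291–344.

Run:
```python
from look import *
np.set_printoptions(precision=4,suppress=True)
o=bot.get_obs()
P=bot.camera_params('wrist')
t,e=onz('wrist',(318,81),.004,P),onz('wrist',(317,189),.004,P)
print(t,e,np.linalg.norm(t-e),np.degrees(np.arctan2(*(e-t)[1::-1])))
im=cv2.imread('pics/w1.png');z=cv2.resize(im[40:230,270:370],None,fx=3.1,fy=3.1,interpolation=cv2.INTER_CUBIC);cv2.imwrite('pics/w1z.png',z)
```

```text
[ 0.4936 -0.2219  0.004 ] [ 0.3996 -0.2343  0.004 ] 0.09483220357515615 -172.48344170144722
```

View pics/w1z.png

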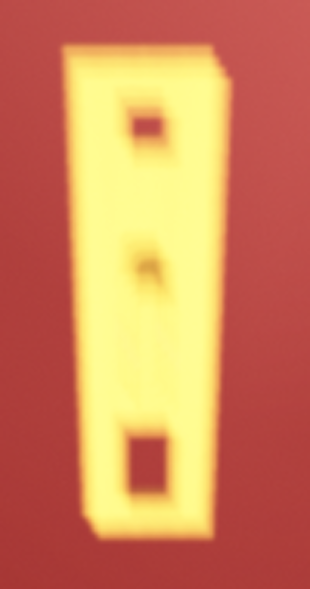

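Run:
```python
from look import *
np.set_printoptions(precision=4,suppress=True)
o=bot.get_obs();print(o['ee_pos'],o['tcp_rot'],o['qd'],o['time'])
P=bot.camera_params('wrist')
im=snap('wrist','w2')
P2=bot.camera_params('wrist');print(np.abs(np.array(P2['view'])-P['view']).max())
R=np.array(P['view']);print('cam',-R[:3,:3].T@R[:3,3])
for X in ((.3893,-.2397,.005),(.4853,-.2266,.005)):print(proj('wrist',X,P))
for n in('eye','tail_hole'):print(bot.recognise('wrist',n))
z=cv2.resize(im[40:230,270:370,::-1],None,fx=3.1,fy=3.1,interpolation=cv2.INTER_CUBIC);cv2.imwrite('pics/w2z.png',z)
```

```text
[ 0.4405 -0.2289  0.1476] [-105.1231    0.2198  -81.942 ] [-4.7612 -2.3327 -1.8625  0.423  -1.714  -6.9105] 1.9
0.002923297441543349
cam [ 0.5487 -0.2142  0.2661]
[[321.2426 199.7376]]
[[322.5559  93.296 ]]
[{'xy': [324.1, 135.9], 'score': 0.96}, {'xy': [159.7, 209.9], 'score': 0.94}, {'xy': [459.2, 201.6], 'score': 0.66}]
[{'xy': [155.3, 212.1], 'score': 0.71}, {'xy': [324.4, 137.5], 'score': 0.56}]
```

View pics/w2z.png

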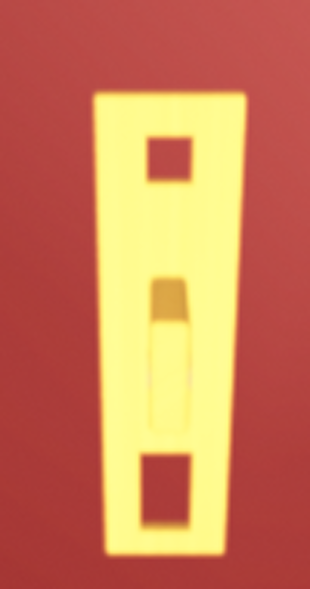

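Run:
```python
from look import *
np.set_printoptions(precision=4,suppress=True)
bot.camera('top');bot.camera('side')
P=bot.camera_params('wrist')
o=bot.get_obs();print(o['ee_pos'],o['tcp_rot'],o['qd'],o['time'])
im=snap('wrist','w3')
for X in ((.3893,-.2397,.005),(.4853,-.2266,.005)):print(proj('wrist',X,P))
hsv=cv2.cvtColor(im,cv2.COLOR_RGB2HSV)
m=((hsv[...,0]>18)&(hsv[...,0]<40)&(hsv[...,1]>80)).astype(np.uint8)
n,l,st,c=cv2.connectedComponentsWithStats(m)
k=[i for i in range(1,n) if st[i,4]>2000 and 250<c[i,0]<380][0]
mm=(l==k).astype(np.uint8)
cs,h=cv2.findContours(mm,cv2.RETR_CCOMP,cv2.CHAIN_APPROX_NONE)
for cc in cs:
    a=cv2.contourArea(cc)
    if a>40:
        M=cv2.moments(cc);p=(M['m10']/M['m00'],M['m01']/M['m00']);print(a,np.array(p),onz('wrist',p,.003,P), cv2.minAreaRect(cc))
z=cv2.resize(im[40:230,270:370,::-1],None,fx=3.1,fy=3.1,interpolation=cv2.INTER_CUBIC);cv2.imwrite('pics/w3z.png',z)
```

```text
[ 0.4358 -0.2346  0.1518] [-105.0081    0.0227  -82.1938] [-0.9253 -0.7431 -0.0473  0.0317  0.0711  0.0151] 2.15
[[315.6021 192.6433]]
[[315.2259  84.9547]]
6298.0 [316.8691 132.3594] [ 0.4468 -0.2331  0.003 ] ((316.5, 135.5), (149.0, 47.0), 90.0)
444.0 [317.0304 189.5634] [ 0.3916 -0.2407  0.003 ] ((317.0, 190.0), (18.0, 26.0), 0.0)
251.0 [317.      81.9137] [ 0.4873 -0.2277  0.003 ] ((317.0, 82.0), (16.0, 16.0), 90.0)
```

```bash
python3 -m jog '[{"rotation":[0,0,0],"travel":[2,0.5,-30],"jaw":0},{"rotation":[0,0,0],"travel":[0,0,-40],"jaw":0},{"rotation":[0,0,0],"travel":[0,0,-40],"jaw":0},{"rotation":[0,0,0],"travel":[0,0,-20],"jaw":0},{"rotation":[0,0,0],"travel":[0,0,-9],"jaw":0},{"rotation":[0,0,0],"travel":[0,0,0],"jaw":0},{"rotation":[0,0,0],"travel":[0,0,0],"jaw":0}]' 40
python3 - <<'E'
from look import *
np.set_printoptions(precision=4,suppress=True)
o=bot.get_obs();print(o['ee_pos'],o['tcp_rot'],o['qd'],o['time'],o['wrist_force'])
im=snap('wrist','w4');im2=snap('side','s4');cv2.imwrite('pics/s4z.png',cv2.resize(im2[100:200,300:440,::-1],None,fx=5,fy=5,interpolation=cv2.INTER_CUBIC))
E
```

```text
time: 3.08
ee_pos: [0.4386, -0.2341, 0.0135]
tcp_rot: [-104.9, -0.0, -82.2]
wrist_force: [-0.9, 0.4, 0.2]
opening: 0.0427
[ 0.4386 -0.2341  0.0135] [-104.9425   -0.0054  -82.191 ] [ 0.2151 -0.0682 -0.0411 -0.1722 -0.0875 -0.0542] 3.075 [-0.9117  0.3641  0.2033]
```

View pics/w4.png

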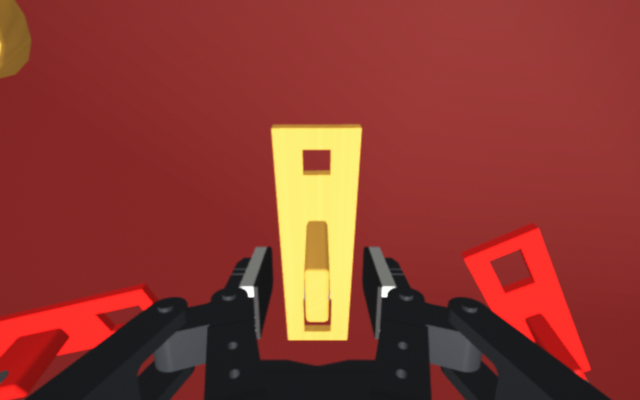

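View pics/s4z.png

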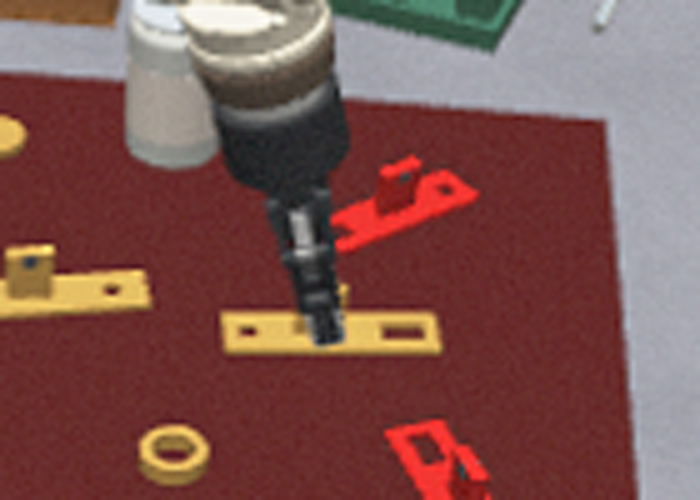

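The lug sits between the jaws, centred at column 317, so I'll close.

```bash
python3 -m jog '[{"rotation":[0,0,0],"travel":[0,0,-1.5],"jaw":-0.5},{"rotation":[0,0,0],"travel":[0,0,0],"jaw":-1},{"rotation":[0,0,0],"travel":[0,0,0],"jaw":-1},{"rotation":[0,0,0],"travel":[0,0,0],"jaw":-1},{"rotation":[0,0,0],"travel":[0,0,0],"jaw":-1}]' 60
python3 -m jog '[{"rotation":[0,0,0],"travel":[0,0,10],"jaw":-1},{"rotation":[0,0,0],"travel":[0,0,40],"jaw":-1},{"rotation":[0,0,0],"travel":[0,0,40],"jaw":-1},{"rotation":[0,0,0],"travel":[0,0,0],"jaw":-1},{"rotation":[0,0,0],"travel":[0,0,0],"jaw":-1}]' 60
python3 - <<'E'
from look import *
np.set_printoptions(precision=4,suppress=True)
o=bot.get_obs();print(o['ee_pos'],o['tcp_rot'],o['qd'],o['time'],o['wrist_force'],o['opening'])
im=snap('wrist','w5');im2=snap('side','s5');cv2.imwrite('pics/s5z.png',cv2.resize(im2[80:180,300:440,::-1],None,fx=5,fy=5,interpolation=cv2.INTER_CUBIC))
E
```

```text
time: 3.8
ee_pos: [0.4383, -0.2336, 0.0109]
tcp_rot: [-105.0, 0.0, -82.2]
wrist_force: [0.6, -0.4, 2.5]
opening: 0.0092
time: 4.42
ee_pos: [0.4379, -0.2334, 0.1002]
tcp_rot: [-105.1, 0.1, -82.2]
wrist_force: [0.1, -0.1, -3.0]
opening: 0.0094
[ 0.4379 -0.2334  0.1002] [-105.0609    0.0741  -82.1636] [-0.0722  0.6351 -1.0967 -0.3057 -0.0385  0.0747] 4.425 [ 0.1171 -0.0588 -3.0097] 0.009393269631576773
```

View pics/w5.png

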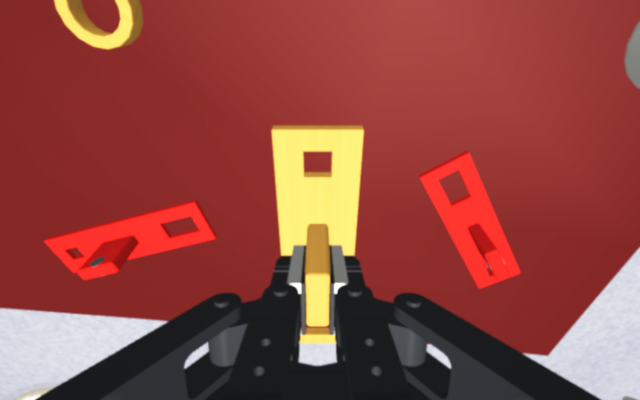

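View pics/s5z.png

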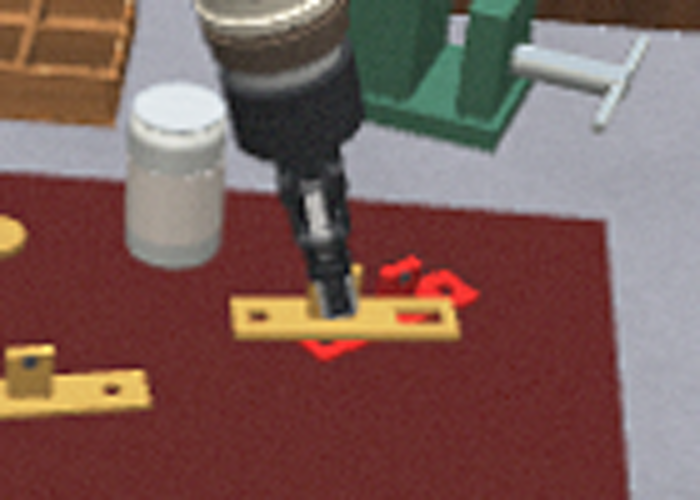

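```bash
python3 -m jog '[{"rotation":[0,0,5],"travel":[0,0,35],"jaw":-1},{"rotation":[0,0,10],"travel":[4,15,35],"jaw":-1},{"rotation":[0,0,10],"travel":[7,23,0],"jaw":-1},{"rotation":[0,0,10],"travel":[7,23,0],"jaw":-1},{"rotation":[0,0,10],"travel":[7,23,0],"jaw":-1},{"rotation":[0,0,10],"travel":[7,23,0],"jaw":-1},{"rotation":[0,0,10],"travel":[7,23,0],"jaw":-1},{"rotation":[0,0,10],"travel":[7,23,0],"jaw":-1}]' 
python3 -m jog '[{"rotation":[0,0,10],"travel":[8,25,0],"jaw":-1},{"rotation":[0,0,10],"travel":[8,25,0],"jaw":-1},{"rotation":[0,0,10],"travel":[8,25,0],"jaw":-1},{"rotation":[0,0,10],"travel":[8,25,0],"jaw":-1},{"rotation":[0,0,10],"travel":[8,25,0],"jaw":-1},{"rotation":[0,0,10],"travel":[8,25,0],"jaw":-1},{"rotation":[0,0,10],"travel":[8,25,0],"jaw":-1},{"rotation":[0,0,10],"travel":[8,25,0],"jaw":-1}]'
python3 -m jog '[{"rotation":[0,0,10],"travel":[7,23,0],"jaw":-1},{"rotation":[0,0,10],"travel":[7,23,0],"jaw":-1},{"rotation":[0,0,4.4],"travel":[0,0,0],"jaw":-1},{"rotation":[0,0,0],"travel":[0,0,0],"jaw":-1},{"rotation":[0,0,0],"travel":[0,0,0],"jaw":-1}]'
python3 - <<'E'
from look import *
np.set_printoptions(precision=4,suppress=True)
o=bot.get_obs();print(o['ee_pos'],o['tcp_rot'],o['q'],o['time'],o['wrist_force'],o['opening'])
im=snap('wrist','w6');im2=snap('side','s6');snap('top','t6')
E
```

```text
time: 5.52
ee_pos: [0.4837, -0.0796, 0.1695]
tcp_rot: [-105.0, 0.2, -6.8]
wrist_force: [0.1, 0.6, -1.3]
opening: 0.009
time: 6.52
ee_pos: [0.5475, 0.1202, 0.1693]
tcp_rot: [-104.9, 0.1, 73.2]
wrist_force: [0.3, -0.4, -2.2]
opening: 0.009
time: 7.15
ee_pos: [0.5618, 0.1652, 0.17]
tcp_rot: [-105.0, 0.1, 97.1]
wrist_force: [-0.2, -0.1, -1.9]
opening: 0.0094
[0.5618 0.1652 0.17  ] [-104.9536    0.0668   97.1231] [17.7419 -5.9397 -9.1421 72.1004 -2.7889 10.2502] 7.15 [-0.2207 -0.0613 -1.8787] 0.009387669774822424
```

View pics/w6.png

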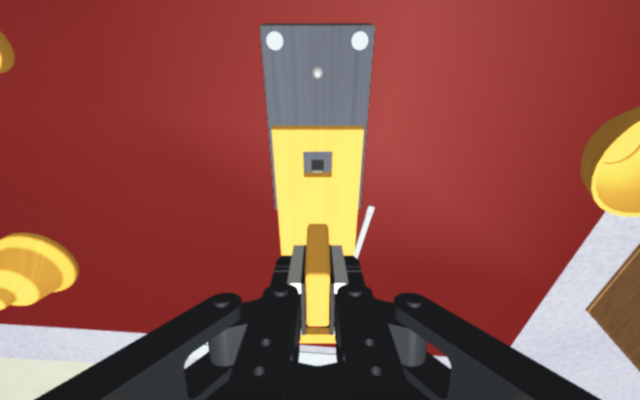

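View pics/s6.png

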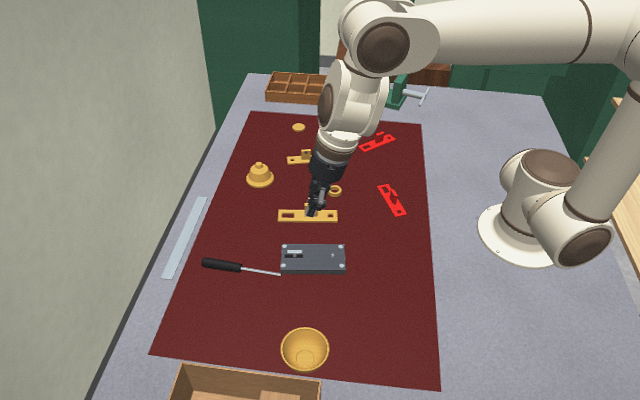

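The wrist view shows the held bracket in line with the jig. The tail hole is at (318,163), the pin at (318,72) and the screws at (275,41) and (359,41). I'll measure bracket and jig in the same images.

Run:
```python
from look import *
np.set_printoptions(precision=4,suppress=True)
a=cv2.imread('pics/s6.png');b=cv2.imread('pics/t6.png');w=cv2.imread('pics/w6.png')
c=np.zeros((600,800,3),np.uint8)
z=cv2.resize(a[200:280,265:355],None,fx=4.4,fy=4.4,interpolation=cv2.INTER_CUBIC);c[:352,:396]=z
z=cv2.resize(b[170:250,225:290],None,fx=6,fy=6,interpolation=cv2.INTER_CUBIC);c[:480,400:790]=z
cv2.imwrite('pics/z6.png',c)
c=cv2.resize(w[20:190,250:390],None,fx=3.5,fy=3.5,interpolation=cv2.INTER_CUBIC);cv2.imwrite('pics/z6w.png',c)
```

```text
(no output)
```

View pics/z6.png

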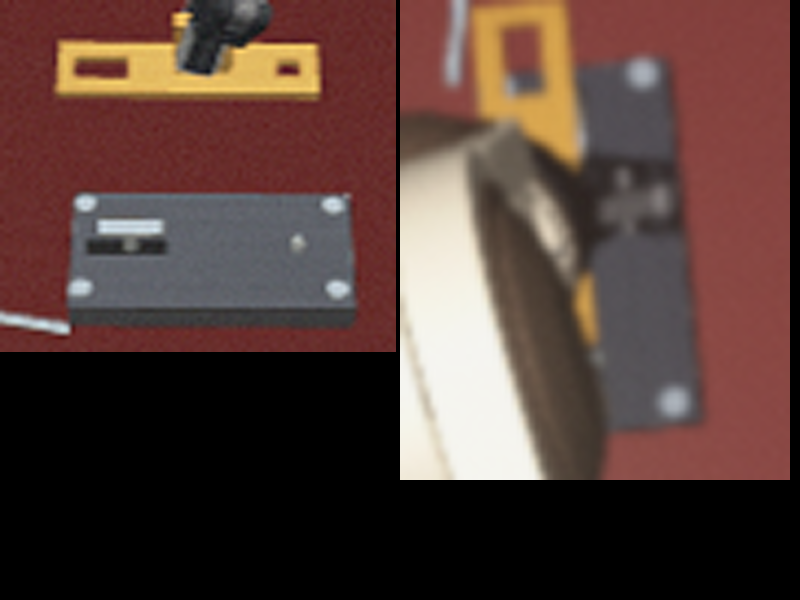

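View pics/z6w.png

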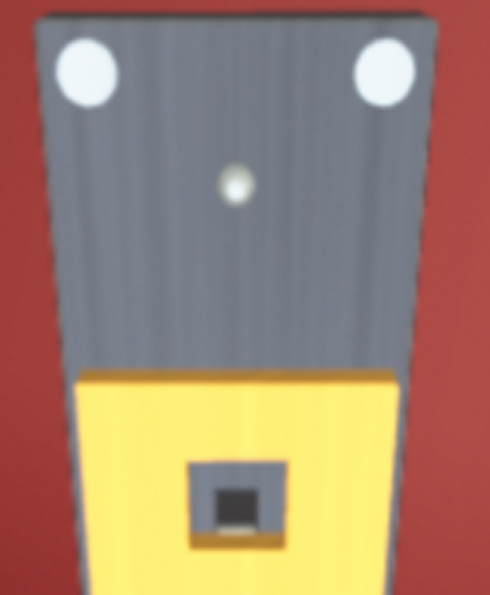

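```bash
cat > m6.py <<'E'
from look import *
np.set_printoptions(precision=4,suppress=True)
o=bot.get_obs();print(o['ee_pos'],o['tcp_rot'])
P=bot.camera_params('wrist');V=np.array(P['view']);print('cam',-V[:3,:3].T@V[:3,3])
yaw=np.radians(7.25);J=np.array([[np.cos(yaw),np.sin(yaw)],[-np.sin(yaw),np.cos(yaw)]])
slot=np.array([.5999,.1706])
f=lambda p:J@(p[:2]-slot)*1000
w=lambda x,y:(250+x/3.5-.36,20+y/3.5-.36)
z0=o['ee_pos'][2]-.0109
print('W hole top',f(onz('wrist',w(237,504),z0+.005,P)),'tail end',f(onz('wrist',w(237,383),z0+.005,P)),'edges',f(onz('wrist',w(237,460),z0+.005,P)),f(onz('wrist',w(237,548),z0+.005,P)))
print('W pin tip',f(onz('wrist',w(236,185),.0285,P)),'screws',f(onz('wrist',w(87,73),.0205,P)),f(onz('wrist',w(385,72),.0205,P)),'jig edge',f(onz('wrist',w(237,20),.02,P)))
s=lambda x,y:(265+x/4.4-.4,200+y/4.4-.4)
for n,p,z in (('eye top',(102,67.5),z0+.004),('hole',(288,69),z0+.004),('nose end L',(57.5,67),z0+.005),('tail end',(320,69),z0+.005),('pin',(298,242),.025),('scr',(85,203),.0205),('scr',(80,288),.0205),('scr',(333,204),.0205),('scr',(338,289),.0205),('head+',(97,226),.039),('head-',(164,226),.039),('slot+',(86,246),.02),('slot-',(167,246),.02)):
    print('S',n,f(onz('side',s(*p),z)))
E
python3 m6.py
```

```text
[0.562  0.1654 0.1706] [-105.0118    0.0533   97.1826]
cam [0.4551 0.1518 0.2893]
W hole top [-86.6988  -0.7469] tail end [-101.6041   -0.7167] edges [-92.3283  -0.7355] [-80.8105  -0.7588]
W pin tip [-96.8527  -1.1975] screws [-117.5071  -32.4415] [-117.5728   30.0789] jig edge [-127.1906   -0.9385]
S eye top [7.4605 1.8517]
S hole [-88.7201   2.0406]
S nose end L [30.384  2.723]
S tail end [-105.207     2.8995]
S pin [-99.2245   1.0949]
S scr [ 22.7212 -31.126 ]
S scr [22.6293 31.616 ]
S scr [-120.6387  -31.5254]
S scr [-120.7528   31.2616]
S head+ [13.8321  2.1833]
S head- [-23.6477   1.8432]
S slot+ [20.7092  0.7824]
S slot- [-25.1745   0.3669]
```

```bash
cat > best.py <<'E'
import numpy as np
xs=-2.6
rect=lambda x0,x1,z0,z1: np.array([[x0,z0],[x1,z0],[x1,z1],[x0,z1]],float)
obs=[rect(xs-4,xs+4,0,14),rect(xs-18,xs+18,14,19),rect(-101,-93,0,6),rect(-98.5,-95.5,6,10)]
parts=[rect(14,22,0,5),rect(-91,-14,0,5),rect(-112,-103,0,5),rect(-68,-38,5,40)]
def clr(x,z,t):
    c,s=np.cos(t),np.sin(t);C=np.full(np.shape(x),1e9)
    for p in parts:
        qx=np.stack([x+c*a+s*b for a,b in p]);qz=np.stack([z-s*a+c*b for a,b in p]);C=np.minimum(C,qz.min(0))
        for o in obs:
            ux=np.stack([c*(a-x)-s*(b-z) for a,b in o]);uz=np.stack([s*(a-x)+c*(b-z) for a,b in o])
            C=np.minimum(C,np.maximum.reduce([qx.min(0)-o[:,0].max(),o[:,0].min()-qx.max(0),qz.min(0)-o[:,1].max(),o[:,1].min()-qz.max(0),ux.min(0)-p[:,0].max(),p[:,0].min()-ux.max(0),uz.min(0)-p[:,1].max(),p[:,1].min()-uz.max(0)]))
    return C
if __name__=='__main__':
    X,Z=np.meshgrid(np.arange(-16,3,.25),np.arange(0,22,.25),indexing='ij')
    for th in range(40,-1,-2):
        C=clr(X,Z,np.radians(th)+0*X)
        # restrict to connected "under" set
        k=np.unravel_index(C.argmax(),C.shape);m=C>C.max()-.3
        print(th,X[k],Z[k],round(C[k],2),'x',X[m].min(),X[m].max(),'z',Z[m].min(),Z[m].max())
E
python3 best.py
```

```text
40 2.75 16.75 2.54 x -7.0 2.75 z 16.5 17.0
38 2.75 16.25 2.65 x -7.25 2.75 z 16.0 16.5
36 2.75 15.75 2.74 x -7.25 2.75 z 15.5 16.25
34 2.75 15.25 2.81 x -7.5 2.75 z 15.0 15.75
32 2.75 14.75 2.87 x -7.75 2.75 z 14.25 15.25
30 2.75 14.75 2.67 x 2.5 2.75 z 14.5 15.25
28 2.75 15.0 2.36 x 2.25 2.75 z 14.5 15.5
26 2.75 15.0 2.14 x 2.25 2.75 z 14.75 15.75
24 2.75 15.25 1.94 x -9.75 2.75 z 13.0 15.75
22 2.75 15.5 1.71 x -10.0 2.75 z 11.75 16.25
20 -10.0 12.25 1.73 x -10.25 2.75 z 10.75 15.75
18 -10.0 11.75 1.68 x -10.5 -9.75 z 8.25 12.0
16 -10.25 11.0 1.81 x -10.5 -10.0 z 7.75 11.5
14 -10.25 7.5 1.93 x -10.5 -10.0 z 7.0 10.75
12 -10.0 6.75 2.05 x -10.5 -9.75 z 6.5 10.25
10 -10.0 6.25 2.32 x -10.25 -9.75 z 6.0 9.25
8 -10.0 5.75 2.46 x -10.25 -9.75 z 5.25 8.75
6 -9.75 5.0 2.7 x -10.0 -3.5 z 4.75 8.0
4 -1.75 4.5 2.97 x -9.75 1.5 z 4.25 7.25
2 1.0 5.25 2.84 x -2.0 1.75 z 5.0 5.75
0 -16.0 21.75 2.75 x -16.0 2.75 z 21.5 21.75
```

```bash
cat > wp.py <<'E'
from best import clr
import numpy as np
W=[(12,55,32),(12,24,32),(9,20,32),(4,16,32),(0,14.9,32),(-6.5,14.9,32),(-8,14.5,28),(-9.3,13.7,24),(-10,12.3,20),(-10.2,11.2,16),(-10.2,9,12),(-10,7.2,8),(-9.75,6.2,6),(-5,6,6),(-1,5.5,5),(0,4,2.5),(0,2,0),(0,0,0)]
slot=np.array([.5999,.1706]);yaw=np.radians(7.25);ex=np.array([np.cos(yaw),np.sin(yaw)]);ey=np.array([-ex[1],ex[0]])
# calibration: TCP (.562,.1654,.1706) <-> eye(10.1,.5,139.7), theta0
r=np.array([-48.4,10.9])
base=np.array([.562,.1654])-ex*.001*(10.1-48.4)-ey*.0005
def tcp(x,z,th,y=0.):
    t=np.radians(th);c,s=np.cos(t),np.sin(t)
    dx=x+r[0]*c+r[1]*s;dz=z-r[0]*s+r[1]*c
    p=base+ex*dx*.001+ey*y*.001
    return np.array([p[0],p[1],.0200+dz*.001])*1000
if __name__=='__main__':
    print(base)
    prev=None
    for w in W:
        T=tcp(*w);cm=9
        if prev is not None:
            for a in np.linspace(0,1,9):
                q=np.array(prev)*(1-a)+np.array(w)*a;cm=min(cm,clr(q[0],q[1],np.radians(q[2])))
            d=T-tcp(*prev);dr=(w[2]-prev[2])
            print(w,'clr',round(float(cm),2),'tcp',T.round(1),'d',d.round(1),'rot',np.round([-.126*dr,.992*dr],2))
        else: print(w,T.round(1))
        prev=w
E
python3 wp.py
```

```text
[0.60005689 0.16973742]
(12, 55, 32) [577.  166.8 109.9]
(12, 24, 32) clr 8.47 tcp [577.  166.8  78.9] d [  0.   0. -31.] rot [-0.  0.]
(9, 20, 32) clr 5.47 tcp [574.  166.4  74.9] d [-3.  -0.4 -4. ] rot [-0.  0.]
(4, 16, 32) clr 3.27 tcp [569.  165.8  70.9] d [-5.  -0.6 -4. ] rot [-0.  0.]
(0, 14.9, 32) clr 1.87 tcp [565.1 165.3  69.8] d [-4.  -0.5 -1.1] rot [-0.  0.]
(-6.5, 14.9, 32) clr 2.28 tcp [558.6 164.5  69.8] d [-6.4 -0.8  0. ] rot [-0.  0.]
(-8, 14.5, 28) clr 1.66 tcp [554.8 164.   66.8] d [-3.8 -0.5 -2.9] rot [ 0.5  -3.97]
(-9.3, 13.7, 24) clr 1.21 tcp [551.4 163.5  63.3] d [-3.4 -0.4 -3.5] rot [ 0.5  -3.97]
(-10, 12.3, 20) clr 1.43 tcp [548.7 163.2  59.1] d [-2.6 -0.3 -4.2] rot [ 0.5  -3.97]
(-10.2, 11.2, 16) clr 1.75 tcp [546.8 163.   55. ] d [-2.  -0.2 -4.1] rot [ 0.5  -3.97]
(-10.2, 9, 12) clr 1.82 tcp [545.2 162.8  49.7] d [-1.5 -0.2 -5.3] rot [ 0.5  -3.97]
(-10, 7.2, 8) clr 2.09 tcp [544.1 162.6  44.7] d [-1.1 -0.1 -5. ] rot [ 0.5  -3.97]
(-9.75, 6.2, 6) clr 2.46 tcp [543.8 162.6  42.1] d [-0.3 -0.  -2.6] rot [ 0.25 -1.98]
(-5, 6, 6) clr 1.33 tcp [548.5 163.2  41.9] d [ 4.7  0.6 -0.2] rot [-0.  0.]
(-1, 5.5, 5) clr 1.33 tcp [552.2 163.6  40.6] d [ 3.7  0.5 -1.3] rot [ 0.13 -0.99]
(0, 4, 2.5) clr 1.76 tcp [552.6 163.7  37. ] d [ 0.4  0.  -3.6] rot [ 0.32 -2.48]
(0, 2, 0) clr 1.96 tcp [552.  163.6  32.9] d [-0.5 -0.1 -4.1] rot [ 0.32 -2.48]
(0, 0, 0) clr 0.0 tcp [552.  163.6  30.9] d [ 0.  0. -2.] rot [-0.  0.]
```

```bash
python3 -m jog '[{"rotation":[-1,7.94,0],"travel":[4,0.4,-10],"jaw":-1},{"rotation":[-1,7.94,0],"travel":[4,0.4,-15],"jaw":-1},{"rotation":[-1,7.94,0],"travel":[4,0.4,-20],"jaw":-1},{"rotation":[-1,7.94,0],"travel":[3,0.3,-15],"jaw":-1},{"rotation":[0,0,0],"travel":[0,0,0],"jaw":-1},{"rotation":[0,0,0],"travel":[0,0,0],"jaw":-1},{"rotation":[0,0,0],"travel":[0,0,0],"jaw":-1},{"rotation":[0,0,0],"travel":[0,0,0],"jaw":-1}]'
cat > chk.py <<'E'
from look import *
from wp import *
import sys
from scipy.spatial.transform import Rotation as Ro
np.set_printoptions(precision=2,suppress=True)
o=bot.get_obs()
Rt=Ro.from_euler('xyz',o['tcp_rot'],degrees=True)
R0=Ro.from_euler('xyz',[-105,0,-82.2],degrees=True)*Ro.from_euler('z',-172.26,degrees=True).inv()
Rb0=Ro.from_euler('z',-172.26,degrees=True)
Rrel=Ro.from_euler('xyz',[-105,0,-82.2],degrees=True).inv()*Rb0
Rb=Rt*Rrel
L=Ro.from_euler('z',7.25,degrees=True).inv()*Rb
e=o['ee_pos']*1000-np.r_[base*1000,20]
e=Ro.from_euler('z',7.25,degrees=True).inv().apply(e)-L.apply([-48.4,0,10.9])
print('eye',e,'zyx euler(yaw,pitch,roll)',L.as_euler('ZYX',degrees=True),'tcp',o['ee_pos']*1000,'F',o['wrist_force'],'t',o['time'],'clr',round(float(clr(e[0],e[2],np.radians(L.as_euler('ZYX',degrees=True)[1]))),2))
if len(sys.argv)>1:
    n=sys.argv[1]
    a=snap('side','s'+n)
    cv2.imwrite(f'pics/s{n}z.png',cv2.resize(a[195:285,260:360,::-1],None,fx=6,fy=6,interpolation=cv2.INTER_CUBIC))
E
python3 chk.py 7
```

```text
time: 8.3
ee_pos: [0.5771, 0.1671, 0.1139]
tcp_rot: [-73.3, -0.0, 97.3]
wrist_force: [-0.5, -0.0, -2.1]
opening: 0.009
eye [12.37  0.27 59.19] zyx euler(yaw,pitch,roll) [-0.04 31.67 -0.01] tcp [577.1  167.12 113.87] F [-0.55 -0.04 -2.06] t 8.3 clr 32.61
```

View pics/s7z.png

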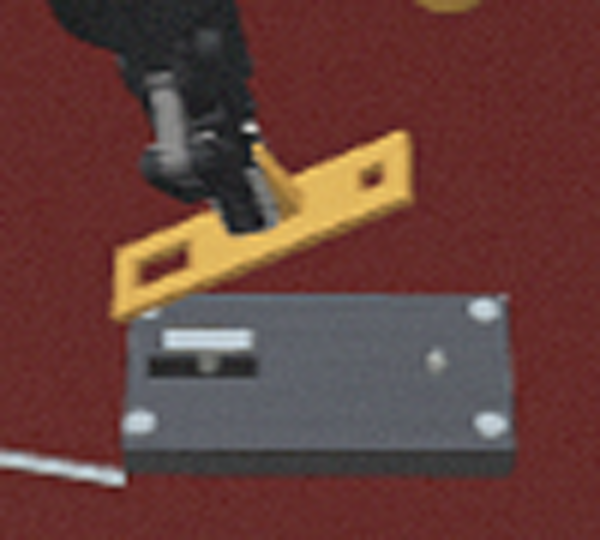

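The bracket is tilted about 32°, with its nose at side-zoom (120,280) beyond the head's +x end at (162,340). Moving down past the head.

```bash
python3 -m jog '[{"rotation":[0,0,0],"travel":[0,-0.3,-15],"jaw":-1},{"rotation":[0,0,0],"travel":[0,0,-12],"jaw":-1},{"rotation":[0,0,0],"travel":[0,0,-8],"jaw":-1},{"rotation":[0,0,0],"travel":[-3,-0.4,-4],"jaw":-1},{"rotation":[0,0,0],"travel":[0,0,0],"jaw":-1},{"rotation":[0,0,0],"travel":[0,0,0],"jaw":-1},{"rotation":[0,0,0],"travel":[0,0,0],"jaw":-1}]'
python3 chk.py 8
```

```text
time: 9.22
ee_pos: [0.5743, 0.1663, 0.0721]
tcp_rot: [-73.1, 0.0, 97.3]
wrist_force: [0.1, 0.0, -2.5]
opening: 0.0091
eye [ 9.36 -0.22 17.29] zyx euler(yaw,pitch,roll) [-0.07 31.94 -0.05] tcp [574.34 166.3   72.15] F [ 0.1   0.05 -2.53] t 9.225 clr 5.65
```

View pics/s8z.png

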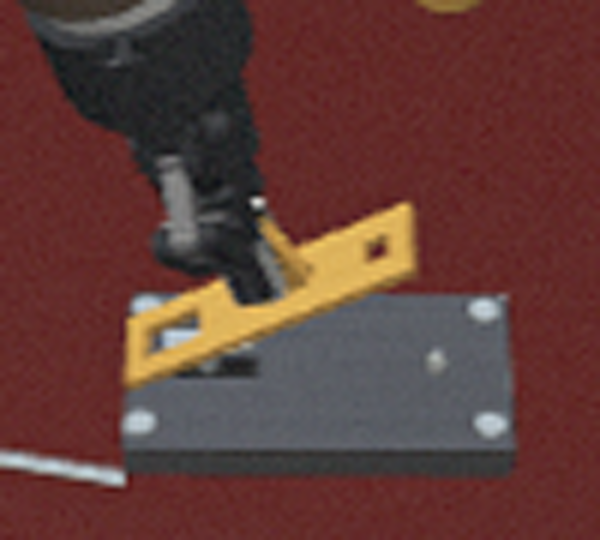

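```bash
python3 -m jog '[{"rotation":[0,0,0],"travel":[-2.5,-0.2,-0.3],"jaw":-1},{"rotation":[0,0,0],"travel":[-2.5,-0.2,-0.3],"jaw":-1},{"rotation":[0,0,0],"travel":[-2,-0.3,-0.6],"jaw":-1},{"rotation":[0,0,0],"travel":[-2,-0.2,-0.6],"jaw":-1},{"rotation":[0,0,0],"travel":[0,0,0],"jaw":-1},{"rotation":[0,0,0],"travel":[0,0,0],"jaw":-1},{"rotation":[0,0,0],"travel":[0,0,0],"jaw":-1},{"rotation":[0,0,0],"travel":[0,0,0],"jaw":-1}]'
python3 chk.py 9
```

```text
time: 10.28
ee_pos: [0.5652, 0.1654, 0.0699]
tcp_rot: [-73.0, 0.0, 97.3]
wrist_force: [-0.7, 0.2, -2.3]
opening: 0.009
eye [ 0.12  0.02 15.06] zyx euler(yaw,pitch,roll) [-0.07 31.98 -0.05] tcp [565.16 165.38  69.94] F [-0.7   0.23 -2.32] t 10.275 clr 2.11
```

View pics/s9z.png

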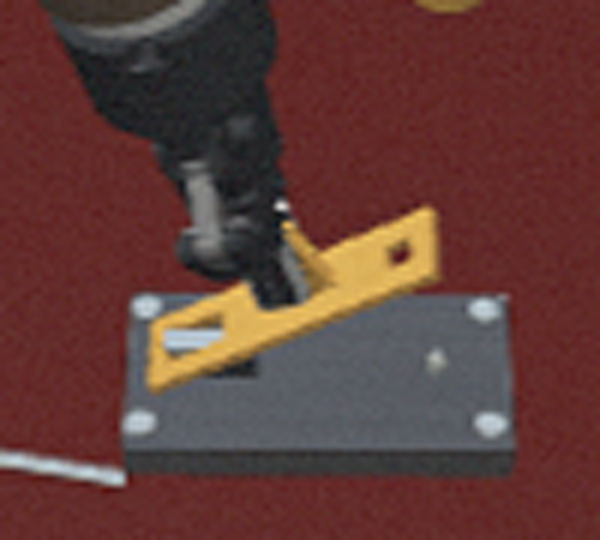

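```bash
python3 -m jog '[{"rotation":[0,0,0],"travel":[-1.5,-0.2,0],"jaw":-1},{"rotation":[0,0,0],"travel":[-1.5,-0.2,0],"jaw":-1},{"rotation":[0,0,0],"travel":[-1,-0.1,0],"jaw":-1},{"rotation":[0,0,0],"travel":[0,0,0],"jaw":-1},{"rotation":[0,0,0],"travel":[0,0,0],"jaw":-1},{"rotation":[0,0,0],"travel":[-1,-0.1,0],"jaw":-1},{"rotation":[0,0,0],"travel":[-1.4,-0.2,0],"jaw":-1},{"rotation":[0,0,0],"travel":[0,0,0],"jaw":-1}]'
python3 -m jog '[{"rotation":[0,0,0],"travel":[0,0,0],"jaw":-1},{"rotation":[0,0,0],"travel":[0,0,0],"jaw":-1}]'
python3 chk.py 10
```

```text
time: 11.32
ee_pos: [0.5586, 0.1646, 0.07]
tcp_rot: [-73.0, 0.0, 97.3]
wrist_force: [0.6, 0.6, -2.0]
opening: 0.0088
time: 11.58
ee_pos: [0.5587, 0.1646, 0.07]
tcp_rot: [-73.0, 0.0, 97.3]
wrist_force: [-0.4, 0.8, -2.6]
opening: 0.0088
eye [-6.36  0.02 15.11] zyx euler(yaw,pitch,roll) [-0.07 31.98 -0.05] tcp [558.74 164.56  69.99] F [-0.39  0.78 -2.62] t 11.575 clr 2.07
```

View pics/s10z.png

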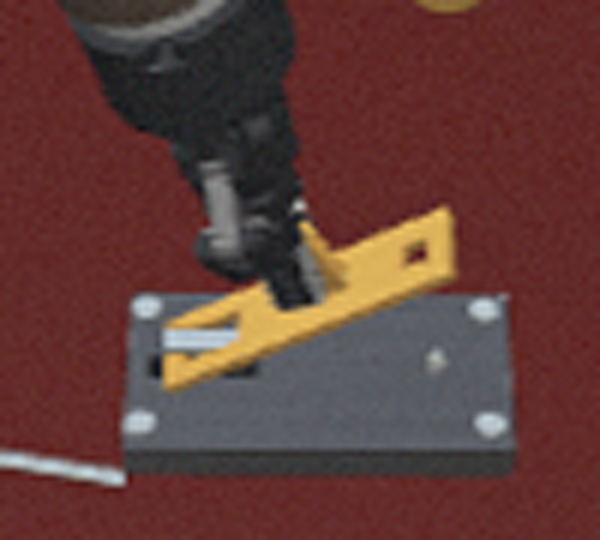

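The head, at (165–238,338), now covers the nose bar, so the nose is under it and no force shows. Next comes the tail swing in small steps.

```bash
python3 -m jog '[{"rotation":[0.25,-1.98,0],"travel":[-1.9,-0.3,-1.5],"jaw":-1},{"rotation":[0.25,-1.98,0],"travel":[-1.9,-0.2,-1.5],"jaw":-1},{"rotation":[0,0,0],"travel":[0,0,0],"jaw":-1},{"rotation":[0.25,-1.98,0],"travel":[-1.7,-0.2,-1.8],"jaw":-1},{"rotation":[0.25,-1.98,0],"travel":[-1.7,-0.2,-1.7],"jaw":-1},{"rotation":[0,0,0],"travel":[0,0,0],"jaw":-1},{"rotation":[0,0,0],"travel":[0,0,0],"jaw":-1},{"rotation":[0,0,0],"travel":[0,0,0],"jaw":-1}]'
python3 chk.py 11
```

```text
time: 12.62
ee_pos: [0.5518, 0.1637, 0.0633]
tcp_rot: [-81.0, 0.0, 97.2]
wrist_force: [-0.9, 0.3, -2.1]
opening: 0.0095
eye [-8.89  0.02 13.67] zyx euler(yaw,pitch,roll) [-0.08 24.04 -0.05] tcp [551.79 163.68  63.34] F [-0.87  0.3  -2.08] t 12.625 clr 1.13
```

View pics/s11z.png

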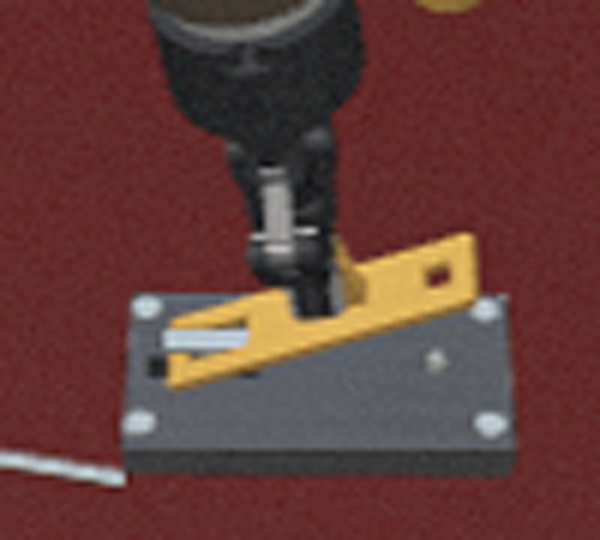

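```bash
python3 -m jog '[{"rotation":[0,0,0],"travel":[-0.4,-0.1,0],"jaw":-1},{"rotation":[0.12,-1,0],"travel":[-0.7,-0.1,-1],"jaw":-1},{"rotation":[0.13,-1,0],"travel":[-0.7,-0.1,-1.1],"jaw":-1},{"rotation":[0.12,-1,0],"travel":[-0.7,-0.1,-1],"jaw":-1},{"rotation":[0.13,-1,0],"travel":[-0.6,0,-1.1],"jaw":-1},{"rotation":[0,0,0],"travel":[0,0,0],"jaw":-1},{"rotation":[0,0,0],"travel":[0,0,0],"jaw":-1},{"rotation":[0,0,0],"travel":[0,0,0],"jaw":-1}]'
python3 chk.py 12
```

```text
time: 13.68
ee_pos: [0.5485, 0.1633, 0.0592]
tcp_rot: [-85.0, 0.0, 97.2]
wrist_force: [-0.1, -0.4, -1.5]
opening: 0.0092
eye [-10.17   0.02  12.46] zyx euler(yaw,pitch,roll) [-0.08 19.97 -0.05] tcp [548.52 163.27  59.23] F [-0.06 -0.38 -1.46] t 13.675 clr 1.58
```

View pics/s12z.png

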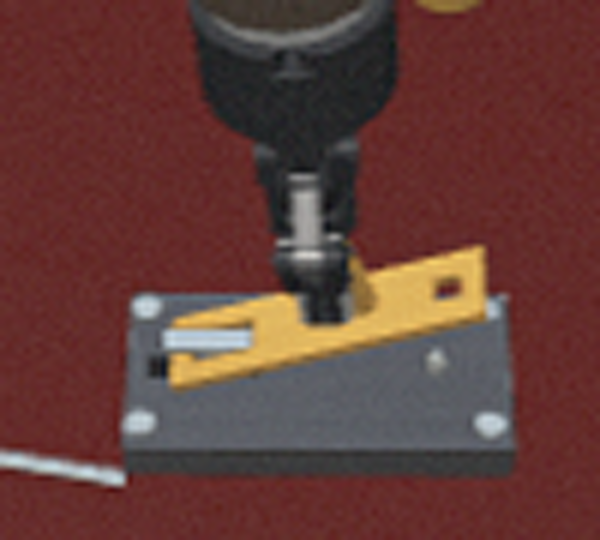

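```bash
python3 -m jog '[{"rotation":[0.12,-1,0],"travel":[-0.4,-0.1,-1.1],"jaw":-1},{"rotation":[0.13,-1,0],"travel":[-0.5,0,-1],"jaw":-1},{"rotation":[0.12,-1,0],"travel":[-0.4,-0.1,-1.1],"jaw":-1},{"rotation":[0.13,-1,0],"travel":[-0.4,0,-1],"jaw":-1},{"rotation":[0,0,0],"travel":[0,0,0],"jaw":-1},{"rotation":[0,0,0],"travel":[0,0,0],"jaw":-1},{"rotation":[0,0,0],"travel":[0,0,0],"jaw":-1}]'
python3 chk.py 13
```

```text
time: 14.6
ee_pos: [0.5469, 0.1631, 0.0551]
tcp_rot: [-89.1, 0.0, 97.2]
wrist_force: [-0.5, 0.6, -2.8]
opening: 0.0091
eye [-10.07   0.04  11.3 ] zyx euler(yaw,pitch,roll) [-0.08 15.94 -0.05] tcp [546.85 163.08  55.07] F [-0.49  0.56 -2.83] t 14.6 clr 1.74
```

View pics/s13z.png

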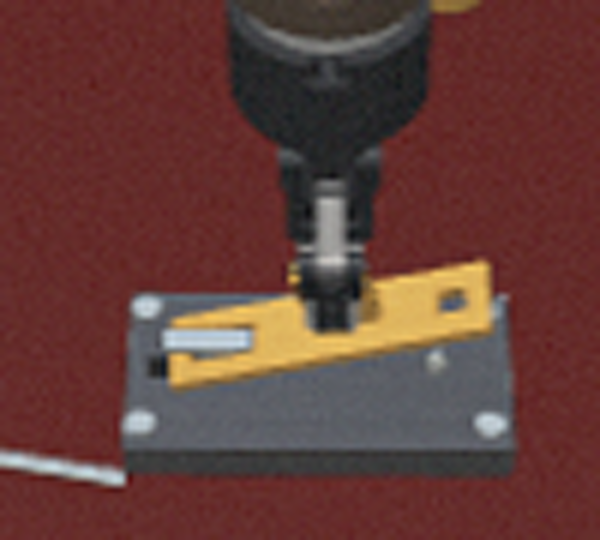

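```bash
python3 -m jog '[{"rotation":[0.12,-1,0],"travel":[-0.4,-0.1,-1.3],"jaw":-1},{"rotation":[0.13,-1,0],"travel":[-0.4,0,-1.4],"jaw":-1},{"rotation":[0.12,-1,0],"travel":[-0.4,-0.1,-1.3],"jaw":-1},{"rotation":[0.13,-1,0],"travel":[-0.4,0,-1.4],"jaw":-1},{"rotation":[0,0,0],"travel":[0,0,0],"jaw":-1},{"rotation":[0,0,0],"travel":[0,0,0],"jaw":-1}]'
python3 -m jog '[{"rotation":[0.12,-1,0],"travel":[-0.3,-0.1,-1.3],"jaw":-1},{"rotation":[0.13,-1,0],"travel":[-0.2,0,-1.2],"jaw":-1},{"rotation":[0.12,-1,0],"travel":[-0.3,0,-1.3],"jaw":-1},{"rotation":[0.13,-1,0],"travel":[-0.2,0,-1.2],"jaw":-1},{"rotation":[0,0,0],"travel":[0,0,0],"jaw":-1},{"rotation":[0,0,0],"travel":[0,0,0],"jaw":-1},{"rotation":[0,0,0],"travel":[0,0,0],"jaw":-1}]'
python3 chk.py 14
```

```text
time: 15.4
ee_pos: [0.5452, 0.1629, 0.0498]
tcp_rot: [-93.1, 0.0, 97.2]
wrist_force: [0.2, -0.4, -3.0]
opening: 0.009
time: 16.27
ee_pos: [0.5443, 0.1628, 0.0447]
tcp_rot: [-97.1, 0.1, 97.2]
wrist_force: [-0.2, 0.0, -1.9]
opening: 0.0089
eye [-9.77  0.08  7.32] zyx euler(yaw,pitch,roll) [-0.08  7.87 -0.06] tcp [544.27 162.8   44.75] F [-0.18  0.04 -1.93] t 16.275 clr 2.35
```

View pics/s14z.png

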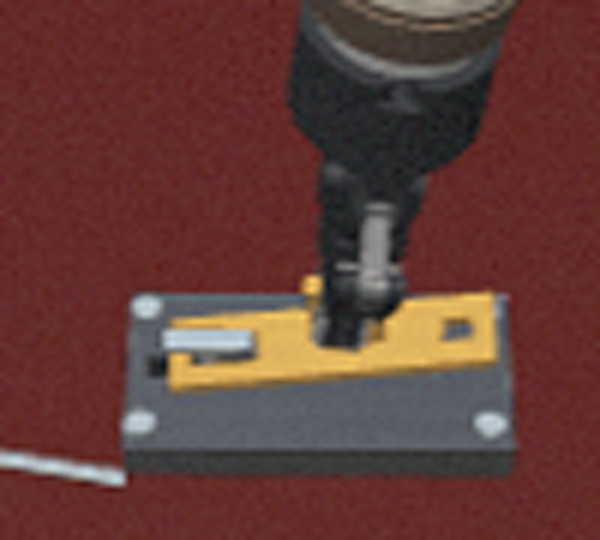

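```bash
python3 -m jog '[{"rotation":[0.13,-1,0],"travel":[-0.2,-0.1,-1.3],"jaw":-1},{"rotation":[0.12,-1,0],"travel":[-0.2,0,-1.3],"jaw":-1},{"rotation":[0,0,0],"travel":[0,0,0],"jaw":-1},{"rotation":[0,0,0],"travel":[2.3,0.3,-0.1],"jaw":-1},{"rotation":[0,0,0],"travel":[2.4,0.3,-0.1],"jaw":-1},{"rotation":[0,0,0],"travel":[0,0,0],"jaw":-1},{"rotation":[0,0,0],"travel":[0,0,0],"jaw":-1},{"rotation":[0,0,0],"travel":[0,0,0],"jaw":-1}]'
python3 chk.py 15
python3 - <<'E'
from look import *
w=snap('wrist','w15')
cv2.imwrite('pics/w15z.png',cv2.resize(w[90:250,250:390,::-1],None,fx=3.5,fy=3.5,interpolation=cv2.INTER_CUBIC))
E
```

```text
time: 17.32
ee_pos: [0.5484, 0.1632, 0.0418]
tcp_rot: [-99.1, 0.1, 97.2]
wrist_force: [-0.4, 0.4, -1.1]
opening: 0.0093
eye [-5.03 -0.01  6.04] zyx euler(yaw,pitch,roll) [-0.08  5.86 -0.07] tcp [548.41 163.24  41.82] F [-0.39  0.38 -1.05] t 17.325 clr 1.33
```

View pics/s15z.png

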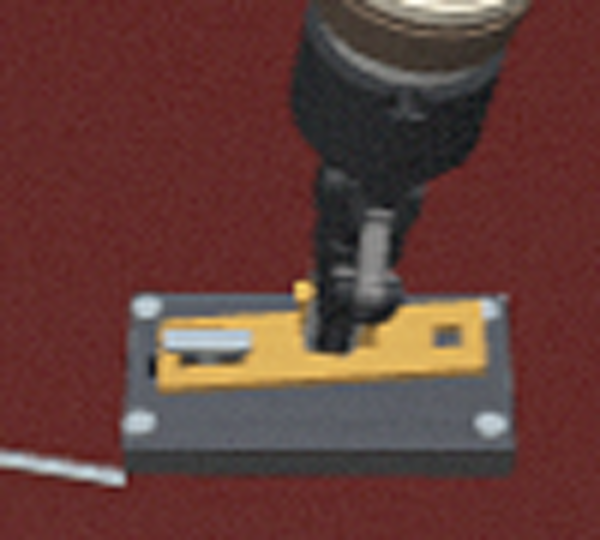

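View pics/w15z.png

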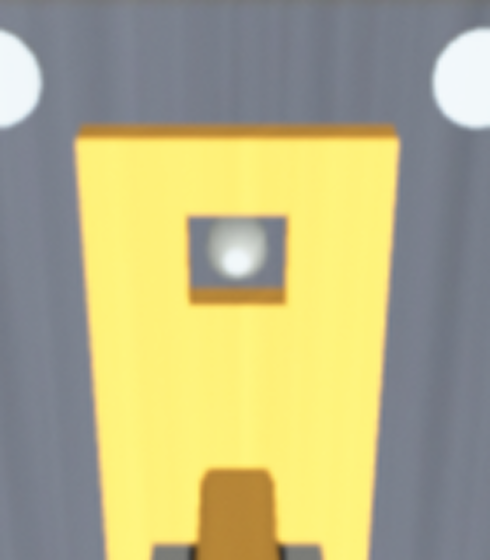

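The pin shows through the tail hole in the wrist view, centred sideways (238 against 237). I'll compute the lengthways offset.

Run:
```python
from look import *
np.set_printoptions(precision=2,suppress=True)
P=bot.camera_params('wrist')
w=lambda x,y:(250+x/3.5-.36,90+y/3.5-.36)
yaw=np.radians(7.25);J=np.array([[np.cos(yaw),np.sin(yaw)],[-np.sin(yaw),np.cos(yaw)]])
f=lambda p:J@(p[:2]-[.600057,.169737])*1000
t=np.radians(5.86)
zh=.02+.00604+.097*np.sin(t)+.005
for n,p,z in (('rim tail',(237,215),zh+.0006),('rim nose',(237,303),zh-.0006),('tail end',(237,138),zh+.0015),('pin tip',(238,262),.0295),('pin whole',(238,247),.026),('scrL',(0,80),.0205),('scrR',(478,78),.0205)): print(n,f(onz('wrist',w(*p),z,P)))
e=np.array([-5.03,6.04]);
for l in (-103,-91,-112): print('pred',e[0]+l*np.cos(t)+5*np.sin(t))
```

```text
rim tail [-106.47   -0.27]
rim nose [-95.    -0.28]
tail end [-115.69   -0.25]
pin tip [-96.38  -0.17]
pin whole [-97.21  -0.17]
scrL [-117.77  -30.69]
scrR [-117.98   30.56]
pred -106.98126636487403
pred -95.04397431563187
pred -115.93423540180565
```

```bash
python3 -m jog '[{"rotation":[0,0,0],"travel":[1.2,0.2,-0.4],"jaw":-1},{"rotation":[0.06,-0.5,0],"travel":[1.2,0.1,-0.4],"jaw":-1},{"rotation":[0.06,-0.5,0],"travel":[1.4,0.2,-0.5],"jaw":-1},{"rotation":[0,0,0],"travel":[0,0,0],"jaw":-1},{"rotation":[0,0,0],"travel":[0,0,0],"jaw":-1},{"rotation":[0,0,0],"travel":[0,0,0],"jaw":-1}]'
python3 chk.py 16
python3 -m jog '[{"rotation":[0.16,-1.2,0],"travel":[0.2,0,-1.6],"jaw":-1},{"rotation":[0.16,-1.2,0],"travel":[0.2,0,-1.6],"jaw":-1},{"rotation":[0,0,0],"travel":[0,0,0],"jaw":-1},{"rotation":[0,0,0],"travel":[0,0,0],"jaw":-1},{"rotation":[0,0,0],"travel":[0,0,0],"jaw":-1}]'
python3 chk.py 17
python3 - <<'E'
from look import *
w=snap('wrist','w17')
cv2.imwrite('pics/w17z.png',cv2.resize(w[90:250,250:390,::-1],None,fx=3.5,fy=3.5,interpolation=cv2.INTER_CUBIC))
E
```

```text
time: 18.18
ee_pos: [0.5523, 0.1638, 0.0406]
tcp_rot: [-100.2, 0.1, 97.2]
wrist_force: [0.5, 1.2, -3.1]
opening: 0.0089
eye [-0.85  0.05  5.7 ] zyx euler(yaw,pitch,roll) [-0.08  4.84 -0.07] tcp [552.27 163.78  40.65] F [ 0.52  1.18 -3.06] t 18.175 clr 1.6
time: 18.85
ee_pos: [0.5528, 0.1638, 0.0376]
tcp_rot: [-102.6, 0.0, 97.2]
wrist_force: [0.1, -0.3, -2.0]
opening: 0.0094
eye [0.24 0.01 4.62] zyx euler(yaw,pitch,roll) [-0.07  2.41 -0.05] tcp [552.78 163.8   37.55] F [ 0.06 -0.3  -2.03] t 18.85 clr 2.55
```

View pics/w17z.png

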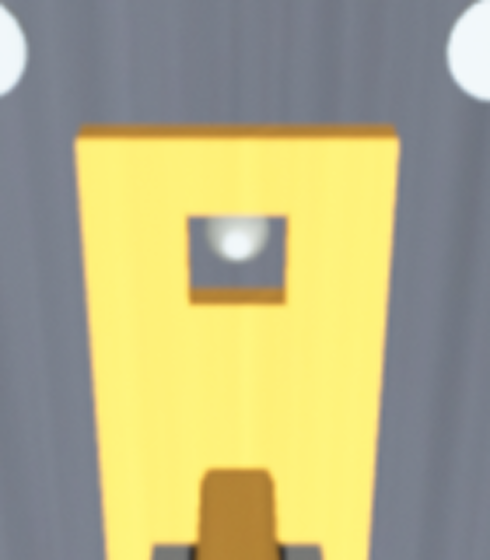

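View pics/s17z.png

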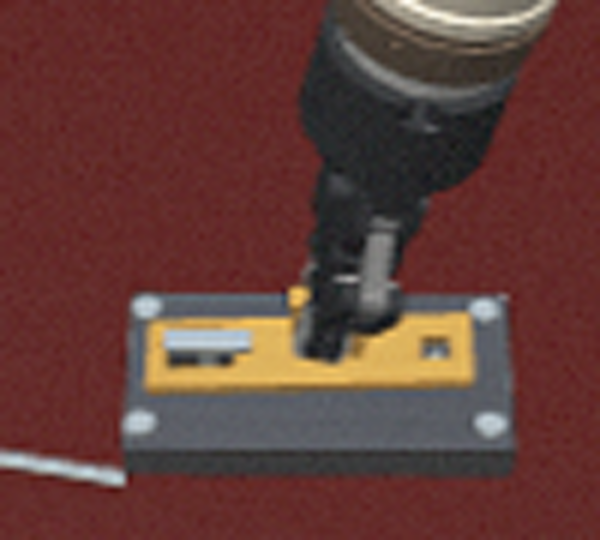

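Run:
```python
from look import *
np.set_printoptions(precision=2,suppress=True)
P=bot.camera_params('wrist')
w=lambda x,y:(250+x/3.5-.36,90+y/3.5-.36)
yaw=np.radians(7.25);J=np.array([[np.cos(yaw),np.sin(yaw)],[-np.sin(yaw),np.cos(yaw)]])
f=lambda p:J@(p[:2]-[.600057,.169737])*1000
t=np.radians(2.4)
zh=.02+.0046+.097*np.sin(t)+.005
for n,p,z in (('rim tail',(237,215),zh),('rim nose',(237,303),zh),('tail end',(237,138),zh+.0005),('pin tip',(238,245),.0295),('scrL',(-5,50),.0205),('scrR',(480,48),.0205)): print(n,f(onz('wrist',w(*p),z,P)))
for l in (-103,-91,-112): print('pred',.24+l*np.cos(t)+5*np.sin(t))
```

```text
rim tail [-101.9    -0.29]
rim nose [-90.61  -0.3 ]
tail end [-111.21   -0.28]
pin tip [-96.44  -0.18]
scrL [-117.71  -29.21]
scrR [-117.89   28.69]
pred -102.46027323153643
pred -90.47079927035013
pred -111.45237870242615
```

```bash
python3 -m jog '[{"rotation":[0.15,-1.2,0],"travel":[-0.3,-0.1,-2],"jaw":-1},{"rotation":[0.15,-1.2,0],"travel":[-0.3,0,-2],"jaw":-1},{"rotation":[0,0,0],"travel":[0,0,0],"jaw":-1},{"rotation":[0,0,0],"travel":[0,0,0],"jaw":-1},{"rotation":[0,0,0],"travel":[0,0,0],"jaw":-1}]'
python3 chk.py 18
python3 -m jog '[{"rotation":[0,0,0],"travel":[0,0,-0.9],"jaw":-1},{"rotation":[0,0,0],"travel":[0,0,-0.9],"jaw":-1},{"rotation":[0,0,0],"travel":[0,0,0],"jaw":-1},{"rotation":[0,0,0],"travel":[0,0,0],"jaw":-1},{"rotation":[0,0,0],"travel":[0,0,0],"jaw":-1}]'
python3 chk.py 19
python3 - <<'E'
from look import *
w=snap('wrist','w19')
cv2.imwrite('pics/w19z.png',cv2.resize(w[90:250,250:390,::-1],None,fx=3.5,fy=3.5,interpolation=cv2.INTER_CUBIC))
E
```

```text
time: 19.58
ee_pos: [0.5522, 0.1637, 0.0336]
tcp_rot: [-105.0, 0.1, 97.2]
wrist_force: [-0.8, 0.2, -2.7]
opening: 0.0092
eye [0.15 0.01 2.67] zyx euler(yaw,pitch,roll) [-0.07 -0.   -0.05] tcp [552.18 163.73  33.57] F [-0.83  0.18 -2.66] t 19.575 clr 1.85
time: 20.25
ee_pos: [0.5521, 0.1637, 0.0316]
tcp_rot: [-105.0, 0.1, 97.2]
wrist_force: [0.5, 1.3, -2.0]
opening: 0.0092
eye [ 0.03 -0.04  0.72] zyx euler(yaw,pitch,roll) [-0.08  0.   -0.06] tcp [552.07 163.67  31.62] F [ 0.47  1.31 -1.97] t 20.25 clr 0.72
```

View pics/w19z.png

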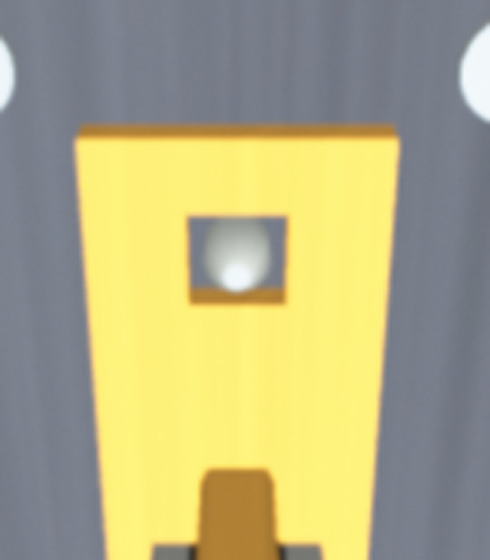

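View pics/s19z.png

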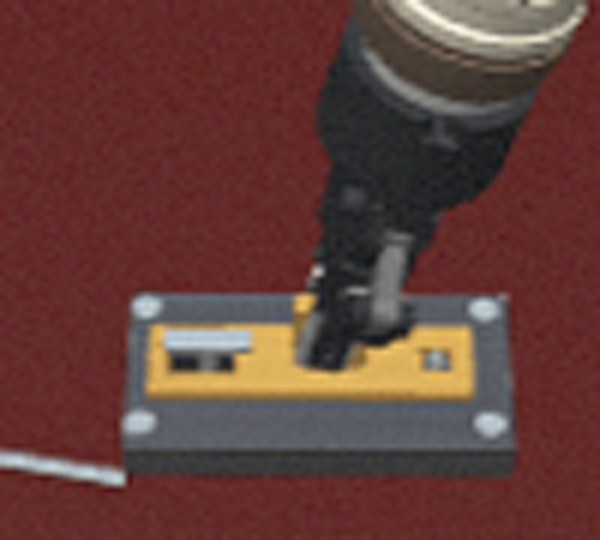

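The pin stands in the tail hole, the stem is inside the eye and the bar is level. I'll lower it until it just touches, then release.

```bash
python3 -m jog '[{"rotation":[0,0,0],"travel":[0,0,-0.4],"jaw":-1},{"rotation":[0,0,0],"travel":[0,0,0],"jaw":-1},{"rotation":[0,0,0],"travel":[0,0,-0.3],"jaw":-1},{"rotation":[0,0,0],"travel":[0,0,0],"jaw":-1},{"rotation":[0,0,0],"travel":[0,0,0],"jaw":-1}]'
python3 chk.py
```

```text
time: 20.98
ee_pos: [0.5521, 0.1637, 0.0309]
tcp_rot: [-105.0, 0.1, 97.2]
wrist_force: [-0.8, -0.2, -0.8]
opening: 0.0089
eye [ 0.02 -0.03  0.04] zyx euler(yaw,pitch,roll) [-0.08  0.   -0.05] tcp [552.06 163.68  30.94] F [-0.75 -0.22 -0.75] t 20.975 clr 0.04
```

```bash
python3 -m jog '[{"rotation":[0,0,0],"travel":[0,0,0],"jaw":-0.7},{"rotation":[0,0,0],"travel":[0,0,0],"jaw":-0.4},{"rotation":[0,0,0],"travel":[0,0,0],"jaw":-0.4},{"rotation":[0,0,0],"travel":[0,0,0],"jaw":-0.4},{"rotation":[0,0,0],"travel":[0,0,0],"jaw":-0.4}]'
python3 chk.py 20
python3 - <<'E'
from look import *
w=snap('wrist','w20')
E
```

```text
time: 21.6
ee_pos: [0.5521, 0.1637, 0.0309]
tcp_rot: [-105.0, 0.1, 97.2]
wrist_force: [0.2, -0.0, 1.0]
opening: 0.0258
eye [ 0.03 -0.04  0.03] zyx euler(yaw,pitch,roll) [-0.08  0.   -0.05] tcp [552.07 163.67  30.93] F [ 0.18 -0.04  1.01] t 21.6 clr 0.03
```

View pics/w20.png

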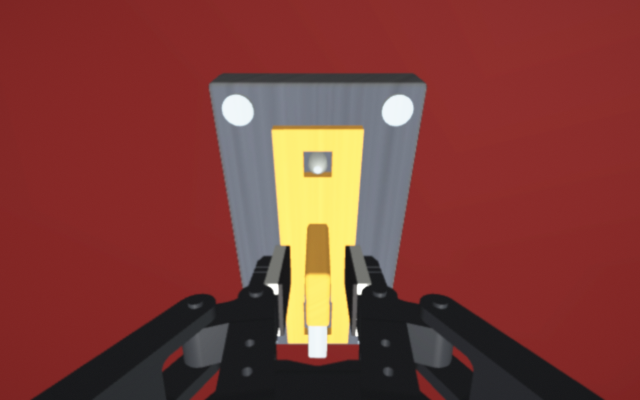

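View pics/s20z.png

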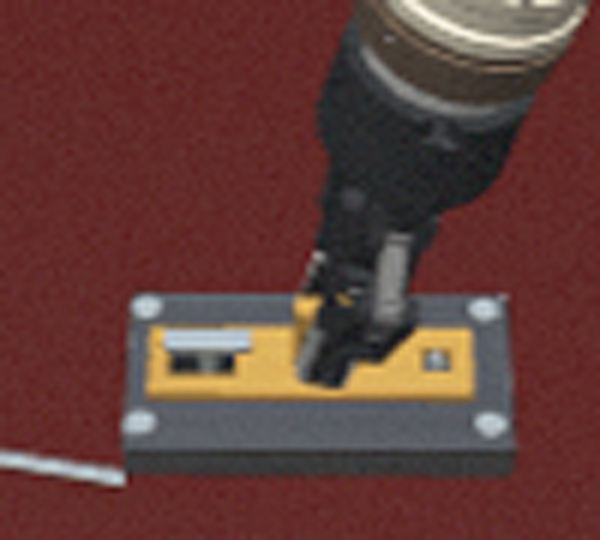

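The jaws are open and clear of the lug. Backing off along the tool axis.

```bash
python3 -m jog '[{"rotation":[0,0,0],"travel":[-2.6,-0.3,9.7],"jaw":-0.4},{"rotation":[0,0,0],"travel":[-5.2,-0.7,19.3],"jaw":-0.4},{"rotation":[0,0,0],"travel":[-7.8,-1,29],"jaw":-0.4},{"rotation":[0,0,0],"travel":[-10,-1,38],"jaw":-0.4},{"rotation":[0,0,0],"travel":[-30,-20,30],"jaw":-0.4},{"rotation":[0,0,0],"travel":[-30,-20,30],"jaw":-0.4},{"rotation":[0,0,0],"travel":[0,0,0],"jaw":-0.4},{"rotation":[0,0,0],"travel":[0,0,0],"jaw":-0.4}]'
python3 chk.py 21
python3 - <<'E'
from look import *
w=snap('wrist','w21');t=snap('top','t21')
P=bot.camera_params('wrist')
a=cv2.imread('pics/s21.png')
cv2.imwrite('pics/s21z.png',cv2.resize(a[235:280,270:355],None,fx=8,fy=8,interpolation=cv2.INTER_CUBIC))
E
```

```text
time: 22.7
ee_pos: [0.4667, 0.1208, 0.187]
tcp_rot: [-105.0, 0.0, 97.2]
wrist_force: [0.4, 0.3, -1.3]
opening: 0.0255
eye [-90.11 -31.82 156.11] zyx euler(yaw,pitch,roll) [-0.08 -0.04 -0.04] tcp [466.65 120.77 186.98] F [ 0.37  0.26 -1.27] t 22.7 clr 137.16
```

View pics/s21z.png

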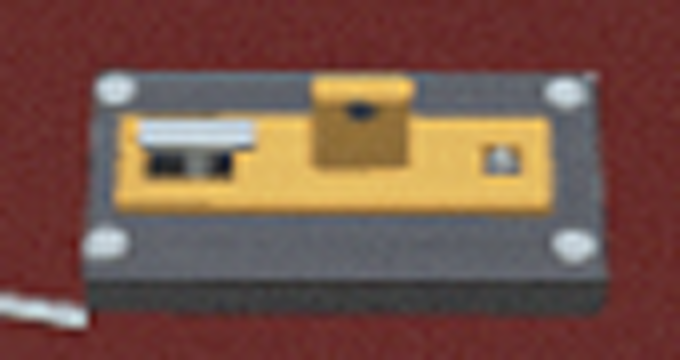

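View pics/s21.png

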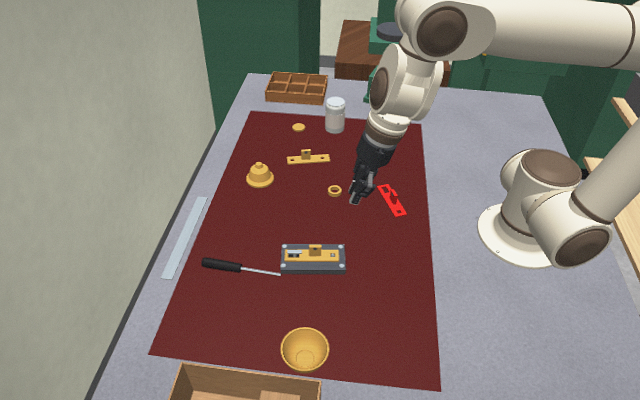

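View pics/w21.png

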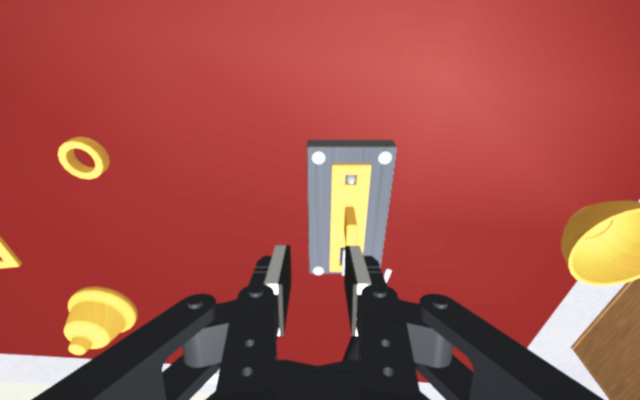

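View pics/t21.png

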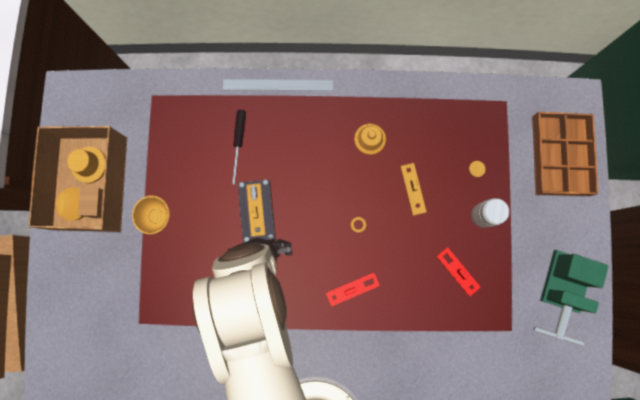

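The bracket lies flat on the jig. The eye centre is at side-zoom column 190, which matches the slot middle measured earlier. The pin is up through the tail hole, and nothing else has moved. I'll let the arm settle and hand in.

```bash
python3 -m jog '[{"rotation":[0,0,0],"travel":[0,0,0],"jaw":-0.4},{"rotation":[0,0,0],"travel":[0,0,0],"jaw":-0.4},{"rotation":[0,0,0],"travel":[0,0,0],"jaw":-0.4}]' && python3 -c "
from workcell import bot
print(bot.job_done())"
```

```text
time: 23.22
ee_pos: [0.4665, 0.1207, 0.1867]
tcp_rot: [-105.0, 0.1, 97.2]
wrist_force: [-0.1, -0.7, 0.6]
opening: 0.0257
the job is handed in; nothing more can be done
None
```

The brass bracket with the oblong eye is loaded on the jig, and I handed the job in at about 23 s, well under the 54 s limit. `job_done` gave no verdict, so this rests on my own checks.

**What I did:** I gripped the bracket by its lug and turned it half round. Tilted about 32°, its nose bar went down past the +x end of the stud's head, under it, and back towards the stem. Then I swung the tail down in small steps, slid the bracket forward over the pin, lowered it until it just touched, let go and backed off.

**Last checks:**
- **Position before release:** by the robot's measured pose, the eye was within 0.1 mm of the slot's middle and the bracket was level to about 0.1°. That rests on camera measurements good to about 1 mm.
- **After release:** the side, top and wrist views show the bar flat on the jig. The head is over the eye, the stem is inside it and the pin is up through the tail hole.
- **Force:** the wrist force read no more than about 3.3 N, mostly the bracket's weight, each time I read it, and I felt no binding. I did not read it continuously.
- **Everything else:** in the side and top views taken before and after, no other object appears to have moved.

**Disagreements:** the wrist and side cameras differed by about 2 mm along the jig. The jig's screw heads also gave a centre about 1.5 mm off from the one given by the pin and slot. I used the pin and slot, and compared bracket and jig within the same picture, where both cameras agreed to about 0.5 mm.

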